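# Put the tablet bottle in the sprung-lid medicine box

## Robot

A 6-joint arm with a two-finger parallel gripper is mounted at the origin on the work surface. World frame = base frame: x ahead of the robot, y to its left, z up, the work surface at z = 0. Lengths are in m, angles in rad, forces in N, time in s.
With the tool pointing down it reaches from about 0.35 to 0.85 m from the base axis. Payload 8.1 kg.
Tool frame: the origin (TCP) lies midway between the tips of the shut fingers; the grasp point (between the pads) lies 19 mm behind it; z points along the fingers, y is the line along which they close (so a half turn about z gives the same grasp; the last joint's range is limited). The gripper opens to 93 mm and grips with 3 to 60 N. Pads are 15 mm wide; open, the fingers measure 128 mm over their backs; the gripper's body (75 mm by 188 mm) begins 65 mm behind the grasp point.
Start: joints at [1.233, 0.13, 1.488, -0, 1.523, -0.085], TCP at [0.15, 0.581, 0.219] pointing down, gripper open.
Joint ranges: [-2.96, 2.96], [-0.89, 2.26], [0.02, 2.5], [-1.34, 4.48], [0, 2.73], [-2.66, 2.66]. Speed limits (rad/s): [2.39, 2.39, 2.79, 3.14, 3.14, 3.14].

## Interface

Orientations are given as a rotation vector (axis times angle).
In Python, from plant import read_state, read_camera, camera_model, close_job gives the robot as it stands. The module is installed in compiled form; this text tells all that it offers.
- The arm moves only by the tool carry_out, never from a script. Its argument "moves" is a list of rows, each an object of numbers: "jaw": the finger opening in m, from 0 to 0.093; "dx", "dy", "dz": the shift along the tool's x, y, z in m; "yaw": the turn about the tool's z in rad. In form: [{"jaw": .., "dx": .., "dy": .., "dz": .., "yaw": ..}, ...]. A call has 1 to 8 rows; each row shifts and turns the commanded pose from where the row before left it, along the tool's axes as they then stand; what a row does not reach is not made up. A row lasts 1/8 s, in which the tool goes at most 62.5 mm and 10.7 degrees, less where a joint would pass 70% of its speed; a pose out of reach is approached as far as the arm can. A call is refused whole if a number of a shift passes 0.0625 or a number of a turn 0.188, either way. A call with a gripper value outside its range is refused whole. The fingers move at their own pace and stop on an object; "grip_force" is the grip in N (left out, the last holds). Time passes only in rows, so rows that do not move let the fingers close. It gives the time, the measured TCP pose, the force, the opening and the grip force at its end, in the units of the state.
- read_state(): the state, without advancing time (a new reading comes with each control period).
- read_camera(name): name is "scene" or "top" or "wrist"; returns the picture (384x512x3 uint8, red, green, blue); there is no depth.
- camera_model(name): a dict with "camera_matrix" (3x3 intrinsics, pixels), "view" (4x4, takes a point from world to camera coordinates). Camera axes: x right, y up, looking along -z (the intrinsics and any distortion apply to the point x, -y, -z); pixel columns grow to the right and rows downward; lengths in m; the calibration is good to about 2 mm. A picture is of the moment at which its call begins: read the wrist's pose just before it. camera_model takes no time and is no camera call; for the wrist camera it gives the pose at the moment of the call.
- close_job(): hands the job in; it is judged then, once.
The state is a dict: "t": time; "q": joint angles; "dq": joint speeds; "joint_torque": joint torques, N m; "tool_pos": TCP position; "orientation": TCP orientation; "force": force on the tool from outside, world axes, zero at the start; "wrist_torque": the same for the moment, N m; "opening": finger opening in m; "gripper_force": force on a finger pad.
Only numpy, scipy, OpenCV 4.12 (cv2) and the standard library are available. Lean on these libraries where they do the work, as an engineer would, in place of code of your own. Each camera call takes 0.05 s, during which the arm holds its last target. There are 200 camera calls.

## Task

Swing the steel latch on the white medicine box clear of the lid, then open the lid until it rests open by itself. Then stand the square tablet bottle, which lies in the bamboo tray, on its base in the tray with its cap up, let go, take it again from above and set it down gently, upright, in the box's empty bay. Last, ease the spring-closing lid all the way down without letting it slam (the latch may stay open), and leave everything else standing where it is.

Things in the scene. Friction and masses are not known exactly. Their poses are not given: they have to be found in the camera images.
- medbox: white medicine box, fixed, 120 (x) x 200 (y) x 140 mm tall without its lid, walls 5 mm; its front faces its -x, the side towards the robot. Origin: centre of its underside. Inside, a divider leaves an empty bay on the -y side (110 mm in x by 115 mm in y, floor 6 mm above the table); the +y side holds cartons. The latch stands at its +y side, the lid is hinged along its +x top edge.
- bay (a point): centre of the empty bay's floor, 6 mm above the table; axes as the box. The rim is 134 mm above this floor. Open, the lid stands behind the bay (+x), leaning back.
- lid (a joint): angle of the lid (rad): 0 shut, 1.95 fully open, leaning back past upright. Spring and weight press it shut with about 2 N at the bar; let go below about 1.5 rad it slams; pushed to its stop at 1.95 it rests open. Lid plate 8 mm thick, as large as the box top.
- lid_hinge (a point): point on the lid's hinge axis, mid-width, 144 mm above the table; the axis is parallel to the box's y, axes as the box.
- lid_bar (a point): centre of the lid's bar: a round steel bar 12 mm thick and 100 mm long, parallel to the hinge, 165 mm from the hinge axis in the plane of the lid. It stands 45 mm (centre line) beyond the lid's free edge, with an open gap between, so jaws closing across it from above can hold it at every lid angle while it turns between them. Lid shut: 144 mm above the table, in front of the box.
- latch (a joint): angle of the latch lever (rad) about an upright pivot: 0 points to the box's -y, lying across the lid and blocking it; it swings clockwise seen from above, at 1.57 it points to the box's -x, beside the lid and clear of it; stop at 1.9. It stays where it is left (light friction). The lid is free above about 1.4.
- latch_pivot (a point): point on the latch's upright pivot axis, at the lever's mid height (154 mm above the table); axes as the box.
- latch_post (a point): on the latch's upright round finger post (12 mm diameter, 36 mm tall, rising from the lever's top face), 65 mm from the pivot near the lever's end; this point is 20 mm above the lever's top face and 180 mm above the table. Steel lever, 85 mm long, 16 wide, 10 thick.
- bottle_c (a point): centre (half-way along, on the axis) of the square amber tablet bottle, 102 mm long: square body 46 x 46 mm and 71 mm long, then a round white cap 40 mm in diameter and 28 mm long. The axis x points from base to cap; the base is 51 mm behind this point, the cap from 23 to 51 mm ahead of it. It starts lying on one side in the tray (this point 23 mm above the tray floor), cap roughly towards the +y side of the tray (the organizer). 80 to 150 g.
- bottle: the same bottle; origin on the middle of the side it starts lying on, 23 mm from the axis; x along the bottle to the cap.
- tray: fixed bamboo tray, 280 (x) x 400 (y) mm, floor 8 mm thick, rim 22 mm high. Origin: centre of its underside. Its middle is free but for the bottle.
- organizer: four-row pastel pill organizer, 150 x 84 x 24 mm, lying flat on the tray, on its +y side in tray axes; origin centre of underside, x along its 150 mm
- vial: round orange vial with a white cap, 32 mm diameter, 60 mm tall, standing near one corner of the tray; origin centre of underside. Not the square bottle
- eggcup: white ceramic egg cup, 48 mm diameter, 46 mm tall, standing near a corner of the tray; origin centre of underside
- spoon: steel teaspoon, 140 mm long, under 20 mm high, lying across the far part of the tray
- splitter: pill splitter, white with a clear lid snapped shut, 80 x 45 x 24 mm, lying on the -y side of the tray; origin centre of underside
- mug: blue ceramic mug, 82 mm diameter, 95 mm tall, standing on the table beyond tray and box
Things that resemble listed ones, but are neither listed nor needed, are in the scene too. Of the things that look like the bottle, the smallest one is meant.

How it is judged:
On the way, in this order (a step that is already met when the one before it is completed fails the run):
1. the latch is swung clear of the lid (value of joint latch above 1.4 rad), for 0.1 s.
2. the lid rests open by itself, let go (value of joint lid above 1.8 rad and contact force between the fingers and lid below 0.1 N), for 0.2 s.
3. the bottle stands on its base in the tray, cap up, let go (angle between bottle_c's own x axis and vertical below 0.15 rad and contact force between the fingers and bottle below 0.1 N and z of bottle_c in the frame of tray below 0.064 m and x of bottle_c in the frame of tray between -0.13 and 0.13 m and y of bottle_c in the frame of tray between -0.19 and 0.19 m and linear speed of bottle below 0.03 m/s), for 0.2 s.
4. the bottle stands upright in the empty bay, let go, with the lid still open (angle between bottle_c's own x axis and vertical below 0.15 rad and contact force between the fingers and bottle below 0.1 N and x of bottle_c in the frame of medbox between -0.045 and 0.045 m and y of bottle_c in the frame of medbox between -0.088 and 0.015 m and z of bottle_c in the frame of medbox below 0.066 m and value of joint lid above 1.5 rad), for 0.2 s.
At the end, for the whole second after the job is handed in: The lid is shut (within 0.02 rad), the bottle stands in the bay on its base, cap up (within 0.15 rad of upright), at rest. The latch may be anywhere (value of joint lid below 0.02 rad and angle between bottle_c's own x axis and vertical below 0.15 rad and x of bottle_c in the frame of medbox between -0.045 and 0.045 m and y of bottle_c in the frame of medbox between -0.088 and 0.015 m and z of bottle_c in the frame of medbox below 0.066 m and linear speed of bottle below 0.02 m/s); the robot touches nothing.
It fails at once if the lid slams: closing faster than 3 rad/s (about 0.5 m/s at the bar) (velocity of joint lid below -3 rad/s).
It fails at once if the bottle is dropped into the box (faster than 0.5 m/s within 18 mm of the bay floor) (x of bottle_c in the frame of medbox between -0.045 and 0.045 m and y of bottle_c in the frame of medbox between -0.088 and 0.015 m and z of bottle_c in the frame of medbox below 0.075 m and linear speed of bottle above 0.5 m/s).
It fails at once if another object on the tray or table is moved by more than 25 mm (distance of any of organizer, vial, eggcup, spoon, splitter, mug from where it was at the start of the episode above 0.025 m).
It fails at once if the vial, egg cup or mug is tipped over (angle between any of vial, eggcup, mug's own z axis and vertical above 0.5 rad).
It also fails if it takes over 72 s, if anything falls off the work surface, if the arm or the gripper's body presses on something with over 40 N, if the wrist force passes 120 N, or if a joint passes its speed limit or range.

## Working session

There is one attempt and no reset: what is moved stays moved. The work goes in short steps, Python scripts to look and compute and a tool call to move; the robot and the scene stay as the last step left them, time stands still between calls to the robot, and variables do not carry over. Pictures are saved under pics/ and viewed, at most 10 in all, crops included, and the job is handed in when it is done.

Besides the shell and the picture viewer there is one more tool, called after ">>>" as name(argument=value, ...), one argument or row to a line, values as JSON. carry_out: Moves the arm, as the interface text tells. Its arguments: {"type":"object","properties":{"moves":{"type":"array","items":{"type":"object","properties":{"jaw":{"type":"number"},"dx":{"type":"number"},"dy":{"type":"number"},"dz":{"type":"number"},"yaw":{"type":"number"}}}},"grip_force":{"type":"number"}},"required":["moves"]}

```bash
mkdir -p pics; python3 - <<'E'
from plant import *
import cv2,numpy as np
s=read_state();print(s)
for n in("scene","top"):
    im=read_camera(n);cv2.imwrite(f"pics/{n}0.png",cv2.resize(im[:,:,::-1],(800,600),interpolation=cv2.INTER_CUBIC));np.save(f"{n}0.npy",im)
    m=camera_model(n);print(n,m)
print(camera_model("wrist"))
E
```

```text
{'t': 0.0, 'q': array([ 1.23257189e+00,  1.31160706e-01,  1.48927646e+00, -2.89110667e-05,
        1.52302773e+00, -8.53652932e-02]), 'dq': array([ 0.00050097,  0.0012592 ,  0.00033176,  0.00010682,  0.0001901 ,
       -0.0004281 ]), 'joint_torque': array([-8.71763461e-07, -5.59813285e+01, -4.91774011e+01,  7.68032460e-02,
        3.52763711e-02, -1.29236601e-04]), 'tool_pos': array([0.14987871, 0.58037715, 0.2175893 ]), 'orientation': array([-3.96084493e-01, -3.11615433e+00,  2.88438962e-03]), 'force': array([ 0.68134358, -0.3935326 , -0.02249175]), 'wrist_torque': array([-0.01573272, -0.04606461, -0.03063944]), 'gripper_force': 0.0, 'opening': 0.09316526716923404}
scene {'camera_matrix': array([[414.83493239,   0.        , 257.81000661],
       [  0.        , 414.83493239, 192.24344908],
       [  0.        ,   0.        ,   1.        ]]), 'view': array([[ 0.58167488,  0.8133179 , -0.01297403, -0.33414415],
       [-0.51648349,  0.38161077,  0.76656247,  0.18156345],
       [ 0.62841001, -0.43918926,  0.64203867, -1.4638483 ],
       [ 0.        ,  0.        ,  0.        ,  1.     
[... 165 characters left out ...]
 ,   1.        ]]), 'view': array([[-0.02871613, -0.99957442, -0.00513392,  0.02836549],
       [ 0.99652449, -0.02902953,  0.0780784 , -0.52728875],
       [-0.07819421, -0.00287397,  0.996934  , -1.31757765],
       [ 0.        ,  0.        ,  0.        ,  1.        ]])}
{'camera_matrix': array([[314.87118981,   0.        , 256.65344675],
       [  0.        , 314.87118981, 195.6624692 ],
       [  0.        ,   0.        ,   1.        ]]), 'view': array([[ 0.2507268 ,  0.96805725, -0.00111451, -0.60043079],
       [-0.93076362,  0.24075095, -0.27516916,  0.03181327],
       [-0.26611118,  0.07002963,  0.96139518, -0.38994044],
       [ 0.        ,  0.        ,  0.        ,  1.        ]])}
```

View pics/scene0.png

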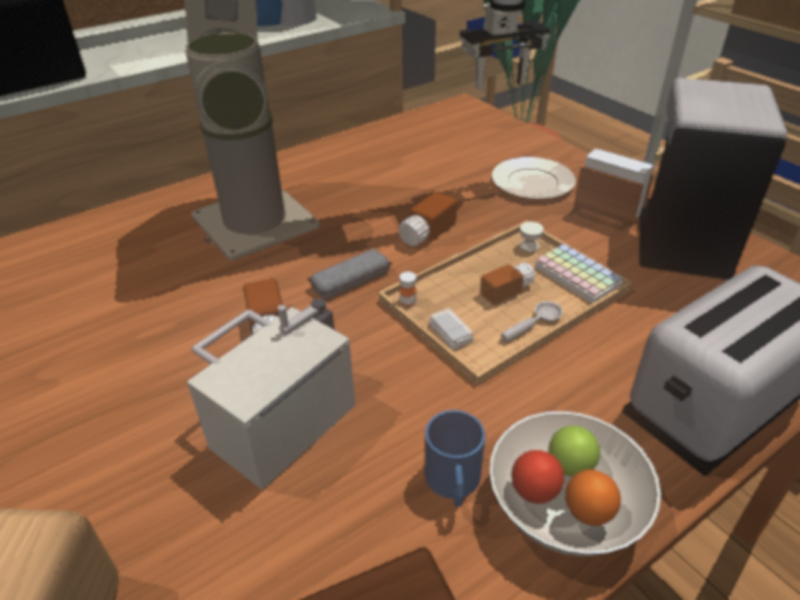

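View pics/top0.png

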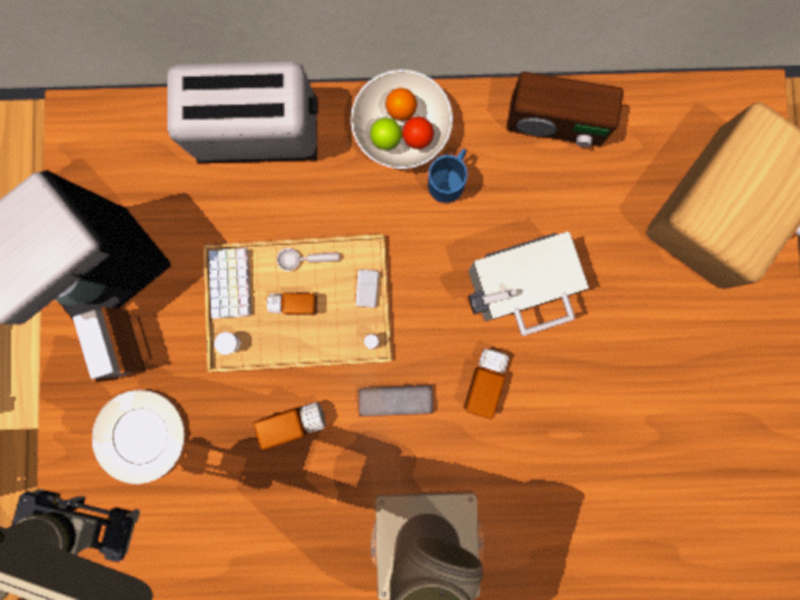

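The top view shows the tray (205–390, 235–370) with the bottle at about (295,303) and its cap on the left (+y). The box lid has corners near (472,270), (572,235), (590,283) and (490,318); the bar is in front at (545,325), and the latch runs from its pivot at (478,300) to (518,292). Next I measure these.

```bash
cat > h.py <<'E'
from plant import *
import cv2,numpy as np
def ray(n,uv,z,m=None):
    m=m or camera_model(n);K=m["camera_matrix"];V=m["view"];R=V[:3,:3];c=-R.T@V[:3,3]
    p=np.linalg.inv(K)@[uv[0],uv[1],1];d=R.T@np.array([p[0],-p[1],-p[2]])
    return c+d*(z-c[2])/d[2]
def proj(n,P,m=None):
    m=m or camera_model(n);K=m["camera_matrix"];V=m["view"];q=V[:3,:3]@np.array(P)+V[:3,3]
    p=K@[q[0],-q[1],-q[2]];return p[:2]/p[2]
def blobs(mask,amin):
    cs,_=cv2.findContours(mask.astype(np.uint8),cv2.RETR_EXTERNAL,cv2.CHAIN_APPROX_NONE)
    return sorted([c for c in cs if cv2.contourArea(c)>amin],key=cv2.contourArea,reverse=True)
E
python3 - <<'E'
from h import *
im=np.load("top0.npy");hsv=cv2.cvtColor(im,cv2.COLOR_RGB2HSV)
w=(hsv[:,:,1]<70)&(hsv[:,:,2]>130)
sub=np.zeros_like(w);sub[140:220,295:385]=w[140:220,295:385]
for c in blobs(sub,100)[:3]:
    r=cv2.minAreaRect(c);print("white",r)
    for p in cv2.boxPoints(r):print(p,ray("top",p,.148).round(4))
o=(hsv[:,:,0]<14)&(hsv[:,:,1]>190)&(hsv[:,:,2]>60)&(hsv[:,:,2]<215)
sub=np.zeros_like(w);sub[175:215,165:215]=1
print(hsv[194,170:206].tolist())
crop=lambda a,b,c,d,k:cv2.resize(im[a:b,c:d,::-1],None,fx=k,fy=k,interpolation=cv2.INTER_CUBIC)
A=crop(140,220,290,390,4);B=crop(145,245,125,255,4)
sc=np.load("scene0.npy")[...,::-1]
C=cv2.resize(sc[175:315,110:240],None,fx=4,fy=4,interpolation=cv2.INTER_CUBIC)
cv2.imwrite("pics/a.png",A)
can=np.zeros((600,800,3),np.uint8);can[:320,:400]=A;can[:400,400:]=B[:400,:400];
cv2.imwrite("pics/ab.png",can)
E
```

```text
white ((341.1999816894531, 183.10000610351562), (55.3398551940918, 66.09159851074219), 71.56504821777344)
[301.09998 167.3    ] [ 0.5923 -0.1024  0.148 ]
[363.8     146.40001] [ 0.6523 -0.3006  0.148 ]
[381.3     198.90001] [ 0.4865 -0.3466  0.148 ]
[318.59998 219.8    ] [ 0.4277 -0.1505  0.148 ]
[[17, 100, 235], [8, 22, 232], [150, 4, 233], [143, 4, 233], [141, 11, 223], [139, 9, 220], [135, 7, 228], [143, 4, 231], [163, 8, 222], [9, 74, 192], [11, 199, 173], [13, 234, 181], [13, 217, 203], [14, 216, 218], [14, 219, 218], [14, 220, 214], [14, 231, 212], [14, 227, 212], [13, 230, 210], [14, 233, 210], [13, 227, 210], [13, 225, 207], [14, 236, 203], [14, 236, 204], [13, 236, 201], [13, 225, 203], [13, 235, 199], [13, 230, 201], [13, 234, 197], [14, 241, 187], [13, 224, 150], [11, 206, 98], [14, 191, 88], [14, 155, 135], [15, 156, 150], [14, 148, 153]]
```

View pics/ab.png

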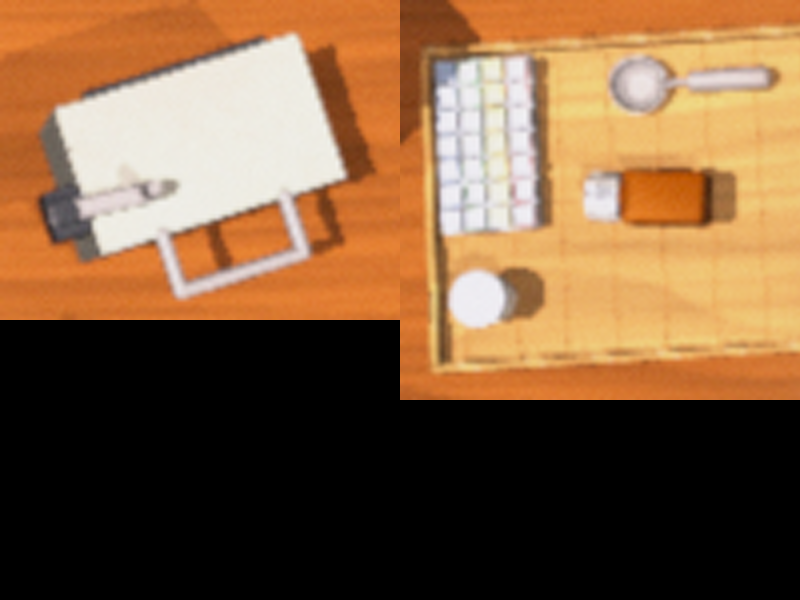

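The crop shows the lid corners at crop pixels (297,33), (55,108), (345,178) and (98,256), the bar ends at (180,293) and (308,254), and the latch post at about (155,186). The bottle lies with its cap at (602,195) and its base at (711,197).

```bash
python3 - <<'E'
from h import *
C=[ray("top",(290+u/4-.4,140+v/4-.4),.148) for u,v in [(297,33),(55,108),(345,178),(98,256)]]
C=np.array(C);print(C.round(4))
ctr=C.mean(0);yv=(C[1]-C[0]+C[3]-C[2])/2;xv=(C[0]-C[2]+C[1]-C[3])/2
yaw=np.arctan2(-yv[0],yv[1]);yaw2=np.arctan2(xv[1],xv[0]);print("box",ctr,yaw,yaw2,np.linalg.norm(yv),np.linalg.norm(xv))
b=[ray("top",(290+u/4-.4,140+v/4-.4),.144+.004) for u,v in [(180,293),(308,254)]];print("bar",b,np.mean(b,0))
d=b[0]-b[1];print(np.arctan2(-d[0],d[1]))
for u,v,z in [(155,186,.195),(155,186,.159),(175,186,.159),(62,213,.154)]:print(ray("top",(290+u/4-.4,140+v/4-.4),z))
for yw in [(yaw+yaw2)/2]:
  c,s=np.cos(yw),np.sin(yw);h=ctr[:2]+.06*np.array([c,s]);print("hinge",h,"bar pred",h-.165*np.array([c,s]))
im=np.load("top0.npy");hsv=cv2.cvtColor(im,cv2.COLOR_RGB2HSV)
cc=lambda u,v,z:ray("top",(125+(u-400)/4-.4,145+v/4-.4),z)
print("bottle",cc(585,195,.028),cc(622,195,.054),cc(709,197,.054),cc(665,172,.054),cc(664,223,.054))
print("tray corners",cc(424,47,.022),cc(434,370,.022))
E
```

```text
[[ 0.6477 -0.3005  0.148 ]
 [ 0.5943 -0.1095  0.148 ]
 [ 0.533  -0.3322  0.148 ]
 [ 0.478  -0.1385  0.148 ]]
box [ 0.56324655 -0.22018958  0.148     ] 0.27469144690506364 0.2567055207251798 0.19980766499829053 0.11941371888205228
bar [array([ 0.44765939, -0.20060964,  0.148     ]), array([ 0.47487829, -0.30063646,  0.148     ])] [ 0.46126884 -0.25062305  0.148     ]
0.265683012780456
[ 0.52683873 -0.17722681  0.195     ]
[ 0.53005415 -0.18301506  0.159     ]
[ 0.52960582 -0.19836296  0.159     ]
[ 0.51170741 -0.11135771  0.154     ]
hinge [ 0.62114111 -0.20443458] bar pred [ 0.46193107 -0.24776082]
bottle [0.53260814 0.33374041 0.028     ] [0.52956347 0.29641354 0.054     ] [0.52576764 0.22365231 0.054     ] [0.54782489 0.26016384 0.054     ] [0.50509357 0.26159424 0.054     ]
tray corners [0.66538347 0.47313258 0.022     ] [0.38766462 0.46513122 0.022     ]
```

```bash
cat >> h.py <<'E'
from scipy.spatial.transform import Rotation as Rn
def head(s):
    R=Rn.from_rotvec(s["orientation"]).as_matrix();return np.degrees(np.arctan2(R[1,1],R[0,1]))
def plan(wps,start=None,step=.055):
    """wps: (x,y,z,heading deg[,rows]); prints rows dx dy dz yaw (axes before the row)"""
    s=read_state();p=s["tool_pos"];h=head(s)
    print("at",p.round(4),round(h,1),"t",round(s["t"],2),"F",s["force"].round(1),"open",round(s["opening"],4))
    for w in wps:
        q=np.array(w[:3]);dh=(w[3]-h+180)%360-180
        n=w[4] if len(w)>4 else int(max(1,np.ceil(np.linalg.norm(q-p)/step),np.ceil(abs(dh)/10)))
        d=(q-p)/n
        for i in range(n):
            a=np.radians(h);y=np.array([np.cos(a),np.sin(a)]);x=np.array([-y[1],y[0]])
            print("dx %.3f dy %.3f dz %.3f yaw %.3f"%(d[:2]@x,d[:2]@y,-d[2],-np.radians(dh/n)))
            h+=dh/n
        p=q
E
python3 -c "
from h import *
plan([(.527,-.1765,.235,15.2)])"
```

```text
at [0.1499 0.5804 0.2177] 75.5 t 0.1 F [-0.3 -0.3  0.9] open 0.0931
dx -0.035 dy -0.040 dz -0.001 yaw 0.066
dx -0.037 dy -0.038 dz -0.001 yaw 0.066
dx -0.040 dy -0.035 dz -0.001 yaw 0.066
dx -0.042 dy -0.032 dz -0.001 yaw 0.066
dx -0.044 dy -0.030 dz -0.001 yaw 0.066
dx -0.046 dy -0.027 dz -0.001 yaw 0.066
dx -0.047 dy -0.024 dz -0.001 yaw 0.066
dx -0.049 dy -0.020 dz -0.001 yaw 0.066
dx -0.050 dy -0.017 dz -0.001 yaw 0.066
dx -0.051 dy -0.014 dz -0.001 yaw 0.066
dx -0.052 dy -0.010 dz -0.001 yaw 0.066
dx -0.052 dy -0.007 dz -0.001 yaw 0.066
dx -0.053 dy -0.003 dz -0.001 yaw 0.066
dx -0.053 dy -0.000 dz -0.001 yaw 0.066
dx -0.053 dy 0.003 dz -0.001 yaw 0.066
dx -0.052 dy 0.007 dz -0.001 yaw 0.066
```

>>> carry_out(
  moves=[
    {"jaw": 0.04, "dx": -0.035, "dy": -0.04, "dz": -0.001, "yaw": 0.066},
    {"jaw": 0.04, "dx": -0.037, "dy": -0.038, "dz": -0.001, "yaw": 0.066},
    {"jaw": 0.04, "dx": -0.04, "dy": -0.035, "dz": -0.001, "yaw": 0.066},
    {"jaw": 0.04, "dx": -0.042, "dy": -0.032, "dz": -0.001, "yaw": 0.066},
    {"jaw": 0.04, "dx": -0.044, "dy": -0.03, "dz": -0.001, "yaw": 0.066},
    {"jaw": 0.04, "dx": -0.046, "dy": -0.027, "dz": -0.001, "yaw": 0.066},
    {"jaw": 0.04, "dx": -0.047, "dy": -0.024, "dz": -0.001, "yaw": 0.066},
    {"jaw": 0.04, "dx": -0.049, "dy": -0.02, "dz": -0.001, "yaw": 0.066},
  ],
  grip_force=8,
)

```text
t: 1.1
tool_pos: [0.339, 0.1992, 0.2264]
orientation: [1.198, 2.904, 0.0]
force: [0.8, 0.1, 0.3]
opening: 0.0402
gripper_force: 0.0
```

>>> carry_out(
  moves=[
    {"jaw": 0.04, "dx": -0.05, "dy": -0.017, "dz": -0.001, "yaw": 0.066},
    {"jaw": 0.04, "dx": -0.051, "dy": -0.014, "dz": -0.001, "yaw": 0.066},
    {"jaw": 0.04, "dx": -0.052, "dy": -0.01, "dz": -0.001, "yaw": 0.066},
    {"jaw": 0.04, "dx": -0.052, "dy": -0.007, "dz": -0.001, "yaw": 0.066},
    {"jaw": 0.04, "dx": -0.053, "dy": -0.003, "dz": -0.001, "yaw": 0.066},
    {"jaw": 0.04, "dx": -0.053, "dy": 0, "dz": -0.001, "yaw": 0.066},
    {"jaw": 0.04, "dx": -0.053, "dy": 0.003, "dz": -0.001, "yaw": 0.066},
    {"jaw": 0.04, "dx": -0.052, "dy": 0.007, "dz": -0.001, "yaw": 0.066},
  ],
)

```text
t: 2.1
tool_pos: [0.5271, -0.1796, 0.2342]
orientation: [-1.915, -2.49, 0.0]
force: [1.2, 0.8, -0.0]
opening: 0.0398
gripper_force: 0.0
```

```bash
python3 -c "
from h import *
m=camera_model('wrist');im=read_camera('wrist');m2=m
plan([(.527,-.1765,.235,15.2)])
print(m['view'].round(4).tolist());cv2.imwrite('pics/w1.png',im[:,:,::-1])
print(proj('wrist',(.527,-.1765,.195),m),proj('wrist',(.527,-.1765,.159),m))
"
```

```text
at [ 0.5283 -0.1847  0.2331] 14.5 t 2.15 F [-4.9 -1.6  0.4] open 0.0402
dx 0.008 dy 0.001 dz -0.002 yaw -0.012
[[0.9667, 0.256, 0.0008, -0.4644], [-0.246, 0.9298, -0.2739, 0.3318], [-0.0708, 0.2646, 0.9618, -0.3205], [0.0, 0.0, 0.0, 1.0]]
[256.67817805 217.9571435 ] [256.63896049 202.55136397]
```

View pics/w1.png

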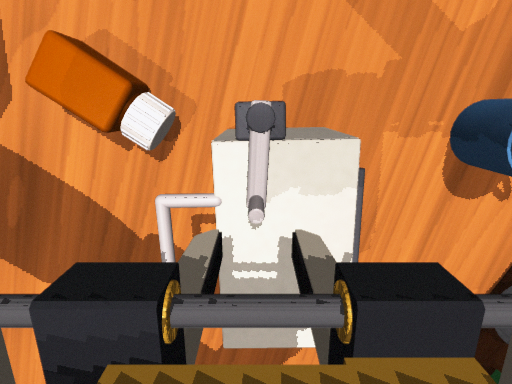

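The wrist view shows the post's top at (257,216), within 2 px of the prediction. The pivot cap is at (261,117).

>>> carry_out(
  moves=[
    {"jaw": 0.04, "dx": 0.008, "dy": -0.001, "dz": 0.033},
    {"jaw": 0.04, "dz": 0.033},
    {"jaw": 0.0},
    {"jaw": 0.0},
    {"jaw": 0.0},
  ],
  grip_force=8,
)

```text
invalid input at $.moves[0]: expected keys jaw, dx, dy, dz, yaw
```

```bash
python3 -c "
from h import *
m={'camera_matrix':camera_model('wrist')['camera_matrix'],'view':np.array([[0.9667, 0.256, 0.0008, -0.4644], [-0.246, 0.9298, -0.2739, 0.3318], [-0.0708, 0.2646, 0.9618, -0.3205], [0.0, 0.0, 0.0, 1.0]])}
print(ray('wrist',(261,117),.165,m),ray('wrist',(257,216),.195,m))
s=read_state();p=s['tool_pos'];h0=head(s)
a0=np.radians(15.2);pv=p[:2]-.065*np.array([np.sin(a0),-np.cos(a0)]);print('pivot',pv)
w=[]
for k in range(1,13):
    a=a0-k*1.68/12; w.append((*(pv+.065*np.array([np.sin(a),-np.cos(a)])),p[2],h0-np.degrees(k*1.68/12),1))
plan(w)
"
```

```text
[ 0.51303131 -0.11136803  0.165     ] [ 0.52687557 -0.17508139  0.195     ]
pivot [ 0.51122001 -0.12192672]
at [ 0.5283 -0.1847  0.2331] 14.5 t 2.15 F [-4.9 -1.6  0.4] open 0.0402
dx 0.001 dy -0.009 dz -0.000 yaw 0.140
dx 0.001 dy -0.009 dz -0.000 yaw 0.140
dx 0.001 dy -0.009 dz -0.000 yaw 0.140
dx 0.001 dy -0.009 dz -0.000 yaw 0.140
dx 0.001 dy -0.009 dz -0.000 yaw 0.140
dx 0.001 dy -0.009 dz -0.000 yaw 0.140
dx 0.001 dy -0.009 dz -0.000 yaw 0.140
dx 0.001 dy -0.009 dz -0.000 yaw 0.140
dx 0.001 dy -0.009 dz -0.000 yaw 0.140
dx 0.001 dy -0.009 dz -0.000 yaw 0.140
dx 0.001 dy -0.009 dz -0.000 yaw 0.140
dx 0.001 dy -0.009 dz -0.000 yaw 0.140
```

>>> carry_out(
  moves=[
    {"jaw": 0.04, "dx": 0.009, "dy": -0.001, "dz": 0.033, "yaw": 0},
    {"jaw": 0.04, "dx": 0, "dy": 0, "dz": 0.033, "yaw": 0},
    {"jaw": 0.0, "dx": 0, "dy": 0, "dz": 0, "yaw": 0},
    {"jaw": 0.0, "dx": 0, "dy": 0, "dz": 0, "yaw": 0},
    {"jaw": 0.0, "dx": 0, "dy": 0, "dz": 0, "yaw": 0},
  ],
  grip_force=8,
)

```text
t: 2.78
tool_pos: [0.5245, -0.1698, 0.1707]
orientation: [1.91, 2.49, 0.001]
force: [0.2, -0.1, -0.2]
opening: 0.0147
gripper_force: 0.0
```

>>> carry_out(
  moves=[
    {"jaw": 0.0, "dx": 0.0005, "dy": -0.009, "dz": 0, "yaw": 0.14},
    {"jaw": 0.0, "dx": 0.0005, "dy": -0.009, "dz": 0, "yaw": 0.14},
    {"jaw": 0.0, "dx": 0.0005, "dy": -0.009, "dz": 0, "yaw": 0.14},
    {"jaw": 0.0, "dx": 0.0005, "dy": -0.009, "dz": 0, "yaw": 0.14},
  ],
)

```text
t: 3.28
tool_pos: [0.4893, -0.1673, 0.1704]
orientation: [2.53, 1.863, 0.008]
force: [4.9, 11.9, 0.2]
opening: 0.0117
gripper_force: 8.0
```

>>> carry_out(
  moves=[
    {"jaw": 0.0, "dx": 0.0005, "dy": -0.009, "dz": 0, "yaw": 0.14},
    {"jaw": 0.0, "dx": 0.0005, "dy": -0.009, "dz": 0, "yaw": 0.14},
    {"jaw": 0.0, "dx": 0.0005, "dy": -0.009, "dz": 0, "yaw": 0.14},
    {"jaw": 0.0, "dx": 0.0005, "dy": -0.009, "dz": 0, "yaw": 0.14},
  ],
)

```text
t: 3.78
tool_pos: [0.4601, -0.1489, 0.1705]
orientation: [2.945, 1.091, 0.01]
force: [10.2, 6.4, -3.3]
opening: 0.0116
gripper_force: 8.0
```

```bash
python3 -c "
from h import *
a=np.radians(15.2)-1.65;pv=np.array([.513,-.112])
plan([(*(pv+.065*np.array([np.sin(a),-np.cos(a)])),.17,15-95)])
"
```

```text
at [ 0.4601 -0.1489  0.1705] -49.4 t 3.77 F [10.2  6.4 -3.3] open 0.0116
dx 0.002 dy -0.007 dz 0.000 yaw 0.134
dx 0.001 dy -0.007 dz 0.000 yaw 0.134
dx 0.000 dy -0.007 dz 0.000 yaw 0.134
dx -0.001 dy -0.007 dz 0.000 yaw 0.134
```

>>> carry_out(
  moves=[
    {"jaw": 0.0, "dx": 0.001, "dy": -0.009, "dz": 0, "yaw": 0.14},
    {"jaw": 0.0, "dx": 0.001, "dy": -0.009, "dz": 0, "yaw": 0.14},
    {"jaw": 0.0, "dx": 0.0, "dy": -0.009, "dz": 0, "yaw": 0.14},
    {"jaw": 0.0, "dx": 0.0, "dy": -0.007, "dz": 0, "yaw": 0.1},
    {"jaw": 0.0, "dx": 0, "dy": 0, "dz": 0, "yaw": 0},
  ],
)

```text
t: 4.4
tool_pos: [0.4456, -0.1195, 0.1709]
orientation: [3.126, 0.301, 0.011]
force: [9.7, 1.4, -3.3]
opening: 0.0121
gripper_force: 8.0
```

```bash
python3 -c "
from h import *
plan([(.46,-.25,.23,15.2)])
p=read_state()['tool_pos']-[.513,-.111,0];print(np.hypot(*p[:2]),-74.8-np.degrees(np.arctan2(p[1],p[0])))
"
```

```text
at [ 0.4456 -0.1195  0.1709] -79.0 t 4.4 F [ 9.7  1.4 -3.3] open 0.0121
dx -0.001 dy 0.013 dz -0.006 yaw -0.164
dx -0.003 dy 0.013 dz -0.006 yaw -0.164
dx -0.005 dy 0.012 dz -0.006 yaw -0.164
dx -0.007 dy 0.011 dz -0.006 yaw -0.164
dx -0.009 dy 0.010 dz -0.006 yaw -0.164
dx -0.010 dy 0.008 dz -0.006 yaw -0.164
dx -0.012 dy 0.006 dz -0.006 yaw -0.164
dx -0.012 dy 0.004 dz -0.006 yaw -0.164
dx -0.013 dy 0.002 dz -0.006 yaw -0.164
dx -0.013 dy 0.000 dz -0.006 yaw -0.164
0.06795607024600761 98.01306848298243
```

>>> carry_out(
  moves=[
    {"jaw": 0.045, "dx": 0, "dy": 0, "dz": 0, "yaw": 0},
    {"jaw": 0.045, "dx": 0, "dy": 0, "dz": 0, "yaw": 0},
    {"jaw": 0.045, "dx": 0, "dy": 0, "dz": -0.03, "yaw": 0},
    {"jaw": 0.04, "dx": 0, "dy": 0, "dz": -0.03, "yaw": 0},
    {"jaw": 0.036, "dx": -0.001, "dy": 0.013, "dz": 0, "yaw": -0.164},
    {"jaw": 0.036, "dx": -0.003, "dy": 0.013, "dz": 0, "yaw": -0.164},
    {"jaw": 0.036, "dx": -0.005, "dy": 0.012, "dz": 0, "yaw": -0.164},
    {"jaw": 0.036, "dx": -0.007, "dy": 0.011, "dz": 0, "yaw": -0.164},
  ],
)

```text
t: 5.4
tool_pos: [0.4491, -0.1725, 0.229]
orientation: [2.859, 1.301, -0.0]
force: [-0.2, -0.5, 0.6]
opening: 0.0359
gripper_force: 0.0
```

>>> carry_out(
  moves=[
    {"jaw": 0.036, "dx": -0.009, "dy": 0.01, "dz": 0, "yaw": -0.164},
    {"jaw": 0.036, "dx": -0.01, "dy": 0.008, "dz": 0, "yaw": -0.164},
    {"jaw": 0.036, "dx": -0.012, "dy": 0.006, "dz": 0, "yaw": -0.164},
    {"jaw": 0.036, "dx": -0.012, "dy": 0.004, "dz": 0, "yaw": -0.164},
    {"jaw": 0.036, "dx": -0.013, "dy": 0.002, "dz": 0, "yaw": -0.164},
    {"jaw": 0.036, "dx": -0.013, "dy": 0, "dz": 0, "yaw": -0.164},
    {"jaw": 0.036, "dx": 0, "dy": 0, "dz": 0, "yaw": 0},
  ],
)

```text
t: 6.28
tool_pos: [0.4566, -0.2506, 0.2288]
orientation: [-1.915, -2.49, 0.0]
force: [-0.1, -0.3, -0.1]
opening: 0.0361
gripper_force: 0.0
```

```bash
python3 -c "
from h import *
m=camera_model('wrist');im=read_camera('wrist')
plan([(.4615,-.249,.23,15.2),(.4615,-.249,.125,15.2)])
a=np.radians(15.2);u=np.array([-np.sin(a),np.cos(a)])
for k in(.05,-.05):print(proj('wrist',(*(np.array([.4615,-.249])+k*u),.15),m))
for p in [(.447,-.13,.195)]:print(proj('wrist',p,m))
cv2.imwrite('pics/w2.png',im[:,:,::-1])
"
```

```text
at [ 0.4566 -0.2501  0.2287] 14.8 t 6.33 F [-0.7  0.3  0.5] open 0.0359
dx -0.000 dy 0.005 dz -0.001 yaw -0.008
dx 0.000 dy 0.000 dz 0.053 yaw -0.000
dx 0.000 dy 0.000 dz 0.053 yaw -0.000
[262.08094698 142.27939334]
[262.24653166 260.07237544]
[293.40396851  29.76287274]
```

View pics/w2.png

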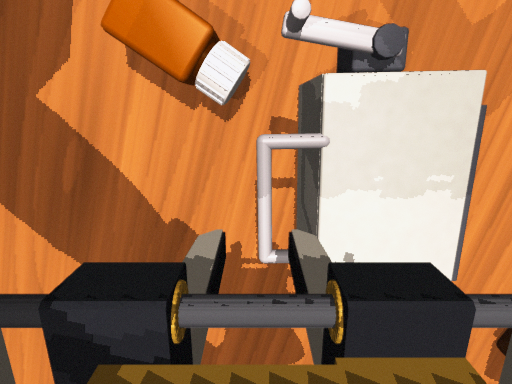

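The wrist view shows the latch swung clear (top right, lever pointing left). The bar is at column 265, about 1.5 mm from the prediction. I'll descend and grip the bar.

>>> carry_out(
  moves=[
    {"jaw": 0.036, "dx": 0, "dy": 0.0065, "dz": 0.05, "yaw": -0.008},
    {"jaw": 0.036, "dx": 0, "dy": 0, "dz": 0.052, "yaw": 0},
    {"jaw": 0.036, "dx": 0, "dy": 0, "dz": 0, "yaw": 0},
    {"jaw": 0, "dx": 0, "dy": 0, "dz": 0, "yaw": 0},
    {"jaw": 0, "dx": 0, "dy": 0, "dz": 0, "yaw": 0},
    {"jaw": 0, "dx": 0, "dy": 0, "dz": 0, "yaw": 0},
  ],
  grip_force=12,
)

```text
t: 7.08
tool_pos: [0.4628, -0.2495, 0.1285]
orientation: [1.902, 2.499, -0.003]
force: [0.9, -2.9, -0.3]
opening: 0.0117
gripper_force: 12.0
```

```bash
python3 -c "
from h import *
p=read_state()['tool_pos'];h0=head(read_state());a=np.radians(15.2);u=np.array([np.cos(a),np.sin(a)]);w=[];n=16
for k in range(1,n+1):
    t=1.96*k/n;w.append((*(p[:2]+.165*(1-np.cos(t))*u),p[2]+.165*np.sin(t),h0,1))
plan(w)
"
```

```text
at [ 0.4628 -0.2495  0.1285] 15.4 t 7.08 F [ 0.9 -2.9 -0.3] open 0.0117
dx -0.000 dy 0.001 dz -0.020 yaw -0.000
dx -0.000 dy 0.004 dz -0.020 yaw -0.000
dx -0.000 dy 0.006 dz -0.019 yaw -0.000
dx -0.000 dy 0.008 dz -0.018 yaw -0.000
dx -0.000 dy 0.011 dz -0.017 yaw -0.000
dx -0.000 dy 0.013 dz -0.016 yaw -0.000
dx -0.000 dy 0.014 dz -0.014 yaw -0.000
dx -0.000 dy 0.016 dz -0.012 yaw -0.000
dx -0.000 dy 0.017 dz -0.010 yaw -0.000
dx -0.000 dy 0.019 dz -0.008 yaw -0.000
dx -0.000 dy 0.019 dz -0.006 yaw -0.000
dx -0.000 dy 0.020 dz -0.003 yaw -0.000
dx -0.000 dy 0.020 dz -0.001 yaw -0.000
dx -0.000 dy 0.020 dz 0.002 yaw -0.000
dx -0.000 dy 0.020 dz 0.004 yaw -0.000
dx -0.000 dy 0.019 dz 0.007 yaw -0.000
```

>>> carry_out(
  moves=[
    {"jaw": 0, "dx": 0, "dy": 0.001, "dz": -0.02, "yaw": 0},
    {"jaw": 0, "dx": 0, "dy": 0.004, "dz": -0.02, "yaw": 0},
    {"jaw": 0, "dx": 0, "dy": 0.006, "dz": -0.019, "yaw": 0},
    {"jaw": 0, "dx": 0, "dy": 0.008, "dz": -0.018, "yaw": 0},
  ],
)

```text
t: 7.58
tool_pos: [0.4787, -0.2449, 0.2051]
orientation: [-1.903, -2.496, 0.008]
force: [-12.9, -4.8, 3.6]
opening: 0.0116
gripper_force: 12.0
```

>>> carry_out(
  moves=[
    {"jaw": 0, "dx": 0, "dy": 0.011, "dz": -0.017, "yaw": 0},
    {"jaw": 0, "dx": 0, "dy": 0.013, "dz": -0.016, "yaw": 0},
    {"jaw": 0, "dx": 0, "dy": 0.014, "dz": -0.014, "yaw": 0},
    {"jaw": 0, "dx": 0, "dy": 0.016, "dz": -0.012, "yaw": 0},
  ],
)

```text
t: 8.07
tool_pos: [0.5324, -0.2308, 0.2671]
orientation: [1.904, 2.496, -0.005]
force: [-8.7, -3.3, 11.2]
opening: 0.0113
gripper_force: 12.0
```

```bash
python3 -c "
from h import *
p=read_state()['tool_pos'];h0=head(read_state());a=np.radians(15.2);u=np.array([np.cos(a),np.sin(a)]);w=[];n=8
H=np.array([.4628,-.2495])+.165*u
x=(p[:2]-H)@u;z=p[2]-.1265;t0=np.arctan2(z,-x);print(np.hypot(x,z),t0)
for k in range(1,n+1):
    t=t0+(1.97-t0)*k/n;w.append((*(H-.165*np.cos(t)*u),.1265+.165*np.sin(t),15.2,1))
plan(w)
"
```

```text
0.16854597318903106 0.9868726300628715
at [ 0.5324 -0.2308  0.2671] 15.3 t 8.07 F [-8.7 -3.3 11.2] open 0.0113
dx 0.000 dy 0.020 dz -0.007 yaw 0.002
dx 0.000 dy 0.019 dz -0.008 yaw -0.000
dx 0.000 dy 0.019 dz -0.006 yaw -0.000
dx -0.000 dy 0.020 dz -0.003 yaw -0.000
dx 0.000 dy 0.020 dz -0.001 yaw -0.000
dx -0.000 dy 0.020 dz 0.002 yaw -0.000
dx 0.000 dy 0.020 dz 0.004 yaw -0.000
dx 0.000 dy 0.019 dz 0.007 yaw -0.000
```

>>> carry_out(
  moves=[
    {"jaw": 0, "dx": 0, "dy": 0.018, "dz": -0.009, "yaw": 0},
    {"jaw": 0, "dx": 0, "dy": 0.019, "dz": -0.008, "yaw": 0},
    {"jaw": 0, "dx": 0, "dy": 0.019, "dz": -0.006, "yaw": 0},
    {"jaw": 0, "dx": 0, "dy": 0.02, "dz": -0.003, "yaw": 0},
    {"jaw": 0, "dx": 0, "dy": 0.02, "dz": -0.001, "yaw": 0},
    {"jaw": 0, "dx": 0, "dy": 0.02, "dz": 0.002, "yaw": 0},
    {"jaw": 0, "dx": 0, "dy": 0.02, "dz": 0.004, "yaw": 0},
    {"jaw": 0, "dx": 0, "dy": 0.019, "dz": 0.007, "yaw": 0},
  ],
)

```text
t: 9.07
tool_pos: [0.6836, -0.1877, 0.2785]
orientation: [1.902, 2.498, 0.0]
force: [-7.1, -1.5, 5.2]
opening: 0.0112
gripper_force: 12.0
```

```bash
python3 -c "
from h import *
p=read_state()['tool_pos'];a=np.radians(15.2);u=np.array([np.cos(a),np.sin(a)])
H=np.array([.4628,-.2495])+.165*u
x=(p[:2]-H)@u;z=p[2]-.1265;print(np.hypot(x,z),np.arctan2(z,-x));plan([])
"
```

```text
0.16502287216888234 1.9708948478447537
at [ 0.6836 -0.1877  0.2785] 15.4 t 9.07 F [-7.1 -1.5  5.2] open 0.0112
```

>>> carry_out(
  moves=[
    {"jaw": 0, "dx": 0, "dy": 0.003, "dz": 0.001, "yaw": 0},
    {"jaw": 0, "dx": 0, "dy": 0, "dz": 0, "yaw": 0},
    {"jaw": 0.045, "dx": 0, "dy": 0, "dz": 0, "yaw": 0},
    {"jaw": 0.045, "dx": 0, "dy": 0, "dz": 0, "yaw": 0},
    {"jaw": 0.045, "dx": 0, "dy": 0, "dz": -0.03, "yaw": 0},
    {"jaw": 0.045, "dx": 0, "dy": 0, "dz": -0.03, "yaw": 0},
    {"jaw": 0.06, "dx": 0, "dy": 0, "dz": 0, "yaw": 0},
  ],
)

```text
t: 9.95
tool_pos: [0.687, -0.187, 0.3397]
orientation: [1.898, 2.495, 0.004]
force: [0.7, 0.3, -0.1]
opening: 0.0508
gripper_force: 0.0
```

```bash
python3 -c "
from h import *
im=read_camera('top');cv2.imwrite('pics/t2.png',im[:,:,::-1])
# bottle grasp: base edge y .224, grip 92mm along, heading of axis ~87deg
b=np.array([.5258,.2237]);ax=np.array([.0038,.0728]);ax/=np.linalg.norm(ax);g=b+.092*ax;print(g,b)
plan([(*g,.2,-3)])
"
```

```text
[0.53059567 0.31557492] [0.5258 0.2237]
at [ 0.6864 -0.1868  0.3373] 15.5 t 10.0 F [-0.4  0.2 -0.7] open 0.0544
dx 0.053 dy -0.002 dz 0.014 yaw 0.032
dx 0.052 dy -0.003 dz 0.014 yaw 0.032
dx 0.052 dy -0.005 dz 0.014 yaw 0.032
dx 0.052 dy -0.007 dz 0.014 yaw 0.032
dx 0.052 dy -0.008 dz 0.014 yaw 0.032
dx 0.052 dy -0.010 dz 0.014 yaw 0.032
dx 0.051 dy -0.012 dz 0.014 yaw 0.032
dx 0.051 dy -0.013 dz 0.014 yaw 0.032
dx 0.050 dy -0.015 dz 0.014 yaw 0.032
dx 0.050 dy -0.017 dz 0.014 yaw 0.032
```

View pics/t2.png

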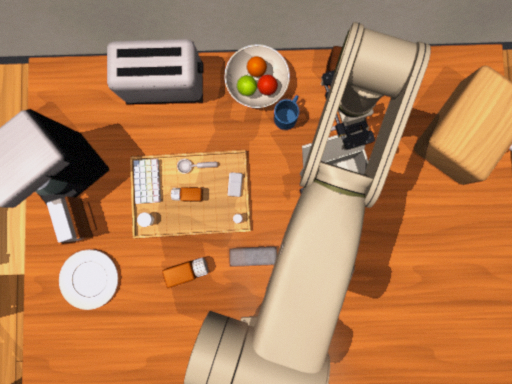

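The arm hides the box in this view, so I'll check the lid from the tray side.

>>> carry_out(
  moves=[
    {"jaw": 0.07, "dx": 0.053, "dy": -0.002, "dz": 0, "yaw": 0.032},
    {"jaw": 0.07, "dx": 0.052, "dy": -0.003, "dz": 0.014, "yaw": 0.032},
    {"jaw": 0.07, "dx": 0.052, "dy": -0.005, "dz": 0.014, "yaw": 0.032},
    {"jaw": 0.07, "dx": 0.052, "dy": -0.007, "dz": 0.014, "yaw": 0.032},
    {"jaw": 0.07, "dx": 0.052, "dy": -0.008, "dz": 0.014, "yaw": 0.032},
    {"jaw": 0.07, "dx": 0.052, "dy": -0.01, "dz": 0.014, "yaw": 0.032},
    {"jaw": 0.07, "dx": 0.051, "dy": -0.012, "dz": 0.014, "yaw": 0.032},
    {"jaw": 0.07, "dx": 0.051, "dy": -0.013, "dz": 0.014, "yaw": 0.032},
  ],
)

```text
t: 11.0
tool_pos: [0.5592, 0.2161, 0.2353]
orientation: [-2.206, -2.235, 0.003]
force: [1.0, -0.6, -0.1]
opening: 0.0698
gripper_force: 0.0
```

>>> carry_out(
  moves=[
    {"jaw": 0.07, "dx": 0.05, "dy": -0.015, "dz": 0.014, "yaw": 0.032},
    {"jaw": 0.07, "dx": 0.04, "dy": -0.017, "dz": 0.014, "yaw": 0.032},
    {"jaw": 0.07, "dx": 0, "dy": 0, "dz": 0, "yaw": 0},
    {"jaw": 0.07, "dx": 0, "dy": 0, "dz": 0, "yaw": 0},
  ],
)

```text
t: 11.5
tool_pos: [0.5284, 0.3043, 0.2085]
orientation: [-2.275, -2.166, 0.003]
force: [0.3, 0.0, 0.8]
opening: 0.0702
gripper_force: 0.0
```

```bash
python3 -c "
from h import *
m=camera_model('wrist');w=read_camera('wrist');t=read_camera('scene')
b=np.array([.5258,.2237]);ax=np.array([.0038,.0728]);ax/=np.linalg.norm(ax);g=b+.092*ax;n=np.array([ax[1],-ax[0]])
for k,z in((0,.054),(.071,.054),(.102,.05)):print(k,proj('wrist',(*(b+k*ax),z),m))
hsv=cv2.cvtColor(w,cv2.COLOR_RGB2HSV)
M=(hsv[...,1]>200)&(hsv[...,0]<17)&(hsv[...,2]>40)
for c in blobs(M,600)[:4]:
  r=cv2.minAreaRect(c);print(cv2.boundingRect(c),r)
np.save('w3.npy',w)
can=np.zeros((384,800,3),np.uint8);can[:,:512]=w[...,::-1];can[:,512:]=cv2.resize(t[170:314,90:198,::-1],(288,384));cv2.imwrite('pics/w3.png',can)
plan([(*g,.2,-3)])
import pickle;pickle.dump(m,open('w3.pkl','wb'))
"
```

```text
0 [257.63707893 253.21392729]
0.071 [257.85215412 191.74604113]
0.102 [257.93896903 161.90473085]
(0, 137, 78, 104) ((38.5, 188.5), (103.0, 77.0), 90.0)
(237, 180, 43, 67) ((258.0, 213.0), (42.0, 66.0), 0.0)
at [0.5294 0.3038 0.2096] -2.9 t 11.6 F [-0.4 -0.8  0.4] open 0.07
dx 0.012 dy 0.001 dz 0.010 yaw 0.001
```

View pics/w3.png

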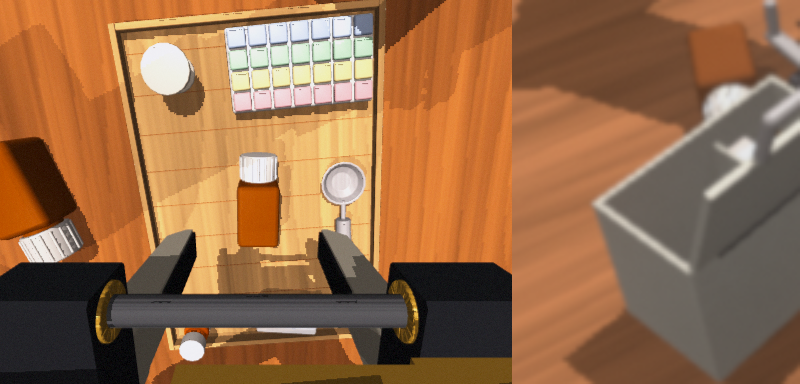

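The scene view shows the lid standing open. In the wrist view the bottle's body spans rows 180–247 around column 258, and the cap end is at row 153.

```bash
python3 -c "
from h import *
import pickle;m=pickle.load(open('w3.pkl','rb'))
V=m['view'];print('cam',-V[:3,:3].T@V[:3,3])
for v,z in((247,.054),(247,.008),(180,.054),(153,.051),(153,.031)):print(v,z,ray('wrist',(258.5,v),z,m))
w=np.load('w3.npy');hsv=cv2.cvtColor(w,cv2.COLOR_RGB2HSV);print([(v,*hsv[v,258].tolist()) for v in list(range(148,158))+list(range(176,190))+list(range(238,254))])
for u in(237,280):print(ray('wrist',(u,213),.054,m))
"
```

```text
cam [0.53258812 0.38174771 0.37373448]
247 0.054 [0.5271246  0.23119886 0.054     ]
247 0.008 [0.52633857 0.20953949 0.008     ]
180 0.054 [0.53079291 0.30723241 0.054     ]
153 0.051 [0.53214552 0.33491811 0.051     ]
153 0.031 [0.53211809 0.33201606 0.031     ]
[(148, 16, 144, 225), (149, 16, 147, 226), (150, 16, 145, 223), (151, 15, 142, 222), (152, 13, 61, 163), (153, 14, 25, 150), (154, 6, 26, 154), (155, 9, 26, 156), (156, 14, 25, 155), (157, 169, 9, 223), (176, 135, 4, 242), (177, 135, 4, 242), (178, 135, 4, 242), (179, 128, 4, 244), (180, 128, 4, 242), (181, 120, 4, 243), (182, 150, 1, 241), (183, 7, 83, 150), (184, 13, 246, 116), (185, 12, 248, 109), (186, 12, 255, 114), (187, 13, 253, 144), (188, 13, 255, 164), (189, 13, 255, 171), (238, 13, 255, 183), (239, 14, 255, 184), (240, 13, 255, 185), (241, 13, 255, 184), (242, 14, 255, 182), (243, 13, 255, 185), (244, 13, 255, 185), (245, 13, 255, 165), (246, 13, 251, 137), (247, 17, 138, 236), (248, 15, 149, 181), (249, 15, 155, 160), (250, 15, 154, 159), (251, 15, 158, 158), (252, 15, 149, 163), (253, 15, 152, 163)]
[0.50599996 0.27210738 0.054     ]
[0.55208568 0.26980966 0.054     ]
```

>>> carry_out(
  moves=[
    {"jaw": 0.07, "dx": 0.016, "dy": 0.001, "dz": 0.05, "yaw": 0},
    {"jaw": 0.07, "dx": 0, "dy": 0, "dz": 0.06, "yaw": 0},
    {"jaw": 0.07, "dx": 0, "dy": 0, "dz": 0.05, "yaw": 0},
    {"jaw": 0.07, "dx": 0, "dy": 0, "dz": 0.02, "yaw": 0},
    {"jaw": 0.07, "dx": 0, "dy": 0, "dz": 0, "yaw": 0},
    {"jaw": 0.07, "dx": 0, "dy": 0, "dz": 0, "yaw": 0},
  ],
)

```text
t: 12.35
tool_pos: [0.5328, 0.3215, 0.0326]
orientation: [2.276, 2.164, 0.006]
force: [-0.1, 0.9, -0.2]
opening: 0.0698
gripper_force: 0.0
```

```bash
python3 -c "
from h import *
m=camera_model('wrist');w=read_camera('wrist');cv2.imwrite('pics/w4.png',w[...,::-1])
plan([(.5315,.3205,.015,-3)])
"
```

```text
at [0.5329 0.3216 0.0328] -2.9 t 12.4 F [0.1 0.9 0.1] open 0.0703
dx -0.001 dy -0.001 dz 0.018 yaw 0.002
```

View pics/w4.png

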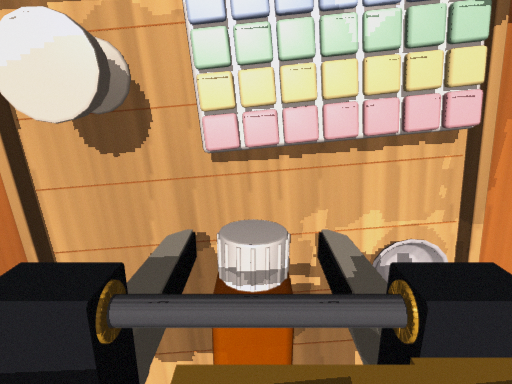

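The cap sits centred between the fingers (columns 217–290, end face at rows 222–243). I'll lower and grip it.

>>> carry_out(
  moves=[
    {"jaw": 0.07, "dx": -0.001, "dy": 0, "dz": 0.018, "yaw": 0},
    {"jaw": 0.07, "dx": 0, "dy": 0, "dz": 0, "yaw": 0},
    {"jaw": 0.02, "dx": 0, "dy": 0, "dz": 0, "yaw": 0},
    {"jaw": 0.02, "dx": 0, "dy": 0, "dz": 0, "yaw": 0},
    {"jaw": 0.02, "dx": 0, "dy": 0, "dz": 0, "yaw": 0},
    {"jaw": 0.02, "dx": 0, "dy": 0, "dz": 0, "yaw": 0},
  ],
  grip_force=5,
)

```text
t: 13.15
tool_pos: [0.5307, 0.3199, 0.0119]
orientation: [2.276, 2.165, 0.001]
force: [-0.4, -1.3, 1.0]
opening: 0.0394
gripper_force: 5.0
```

```bash
python3 -c "
from h import *
s=read_state();p=s['tool_pos'];r=np.hypot(.092,.023);f0=np.arctan2(.023,.092);w=[];n=14
for k in range(1,n+1):
    f=f0+np.pi/2*k/n;d=r*np.cos(f)-.092;w.append((p[0]+.05*d,p[1]+d,p[2]+r*np.sin(f)-.023,head(s),1))
plan(w)
print(s['gripper_force'])
"
```

```text
at [0.5307 0.3199 0.0119] -2.9 t 13.15 F [-0.4 -1.3  1. ] open 0.0394
dx -0.003 dy 0.000 dz -0.010 yaw -0.000
dx -0.004 dy 0.000 dz -0.010 yaw -0.000
dx -0.005 dy 0.000 dz -0.009 yaw -0.000
dx -0.006 dy 0.000 dz -0.009 yaw -0.000
dx -0.007 dy 0.000 dz -0.008 yaw -0.000
dx -0.008 dy 0.000 dz -0.007 yaw -0.000
dx -0.009 dy 0.000 dz -0.006 yaw -0.000
dx -0.009 dy 0.000 dz -0.005 yaw -0.000
dx -0.010 dy 0.000 dz -0.004 yaw -0.000
dx -0.010 dy 0.000 dz -0.003 yaw -0.000
dx -0.011 dy 0.000 dz -0.002 yaw -0.000
dx -0.011 dy 0.000 dz -0.000 yaw -0.000
dx -0.011 dy 0.000 dz 0.001 yaw -0.000
dx -0.010 dy 0.000 dz 0.002 yaw -0.000
4.998994544148445
```

>>> carry_out(
  moves=[
    {"jaw": 0.06, "dx": 0, "dy": 0, "dz": 0, "yaw": 0},
    {"jaw": 0.06, "dx": 0, "dy": 0, "dz": 0, "yaw": 0},
    {"jaw": 0.06, "dx": 0.002, "dy": 0, "dz": -0.005, "yaw": 0},
    {"jaw": 0.02, "dx": 0, "dy": 0, "dz": 0, "yaw": 0},
    {"jaw": 0.02, "dx": 0, "dy": 0, "dz": 0, "yaw": 0},
    {"jaw": 0.02, "dx": 0, "dy": 0, "dz": 0, "yaw": 0},
    {"jaw": 0.02, "dx": 0, "dy": 0, "dz": 0, "yaw": 0},
  ],
  grip_force=5,
)

```text
t: 14.02
tool_pos: [0.5306, 0.3218, 0.0167]
orientation: [-2.276, -2.165, -0.0]
force: [-0.0, 0.2, 0.8]
opening: 0.0396
gripper_force: 5.0
```

>>> carry_out(
  moves=[
    {"jaw": 0.02, "dx": -0.003, "dy": 0, "dz": -0.01, "yaw": 0},
    {"jaw": 0.02, "dx": -0.004, "dy": 0, "dz": -0.01, "yaw": 0},
    {"jaw": 0.02, "dx": -0.005, "dy": 0, "dz": -0.009, "yaw": 0},
    {"jaw": 0.02, "dx": -0.006, "dy": 0, "dz": -0.009, "yaw": 0},
    {"jaw": 0.02, "dx": -0.007, "dy": 0, "dz": -0.008, "yaw": 0},
    {"jaw": 0.02, "dx": -0.008, "dy": 0, "dz": -0.007, "yaw": 0},
    {"jaw": 0.02, "dx": 0, "dy": 0, "dz": 0, "yaw": 0},
  ],
)

```text
t: 14.9
tool_pos: [0.5296, 0.2884, 0.0705]
orientation: [2.277, 2.164, 0.002]
force: [0.8, 0.1, 1.1]
opening: 0.0399
gripper_force: 5.0
```

```bash
python3 -c "
from h import *
plan([])
im=read_camera('scene');cv2.imwrite('pics/s5.png',cv2.resize(im[120:260,230:420,::-1],None,fx=4,fy=4))
"
```

```text
at [0.5296 0.2884 0.0705] -2.9 t 14.9 F [0.8 0.1 1.1] open 0.0399
```

View pics/s5.png

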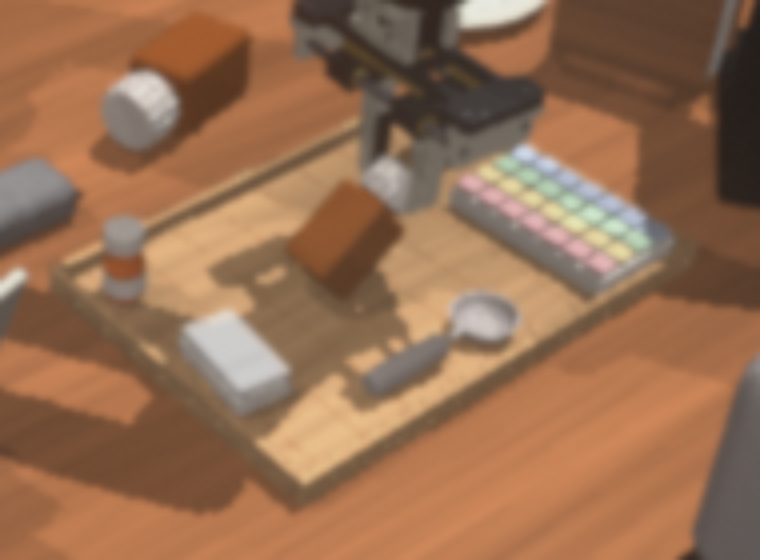

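The bottle is about 40° up, with its base edge on the tray and its cap in the jaws. I'll continue the arc.

>>> carry_out(
  moves=[
    {"jaw": 0.02, "dx": -0.009, "dy": 0, "dz": -0.006, "yaw": 0},
    {"jaw": 0.02, "dx": -0.009, "dy": 0, "dz": -0.005, "yaw": 0},
    {"jaw": 0.02, "dx": -0.01, "dy": 0, "dz": -0.004, "yaw": 0},
    {"jaw": 0.02, "dx": -0.01, "dy": 0, "dz": -0.003, "yaw": 0},
    {"jaw": 0.02, "dx": -0.011, "dy": 0, "dz": -0.002, "yaw": 0},
    {"jaw": 0.02, "dx": -0.011, "dy": 0, "dz": 0, "yaw": 0},
    {"jaw": 0.02, "dx": -0.011, "dy": 0, "dz": 0.001, "yaw": 0},
    {"jaw": 0.02, "dx": -0.01, "dy": 0, "dz": 0.002, "yaw": 0},
  ],
)

```text
t: 15.95
tool_pos: [0.5249, 0.2071, 0.0864]
orientation: [-2.276, -2.165, 0.0]
force: [-1.0, 0.6, -0.3]
opening: 0.0399
gripper_force: 5.0
```

>>> carry_out(
  moves=[
    {"jaw": 0.02, "dx": 0, "dy": 0, "dz": 0, "yaw": 0},
    {"jaw": 0.02, "dx": 0, "dy": 0, "dz": 0, "yaw": 0},
  ],
)

```text
t: 16.2
tool_pos: [0.5249, 0.208, 0.0866]
orientation: [-2.276, -2.165, -0.0]
force: [-0.5, 0.8, -1.5]
opening: 0.0398
gripper_force: 5.0
```

```bash
python3 -c "
from h import *
plan([])
im=read_camera('scene')[...,::-1];hsv=cv2.cvtColor(im,cv2.COLOR_BGR2HSV)
m=(hsv[...,1]>200)&(hsv[...,0]<17)&(hsv[...,2]<170);k=np.zeros_like(m);k[150:220,270:350]=m[150:220,270:350]
for c in blobs(k,60):print(cv2.boundingRect(c),cv2.minAreaRect(c))
print('exp base',proj('scene',(.53,.205,.008)),'top',proj('scene',(.53,.205,.079)))
"
```

```text
at [0.5249 0.208  0.0866] -2.9 t 16.2 F [-0.5  0.8 -1.5] open 0.0398
exp base [305.84556741 194.90852095] top [307.3903545  175.71681021]
```

>>> carry_out(
  moves=[
    {"jaw": 0.07, "dx": 0, "dy": 0, "dz": 0, "yaw": 0},
    {"jaw": 0.07, "dx": 0, "dy": 0, "dz": 0, "yaw": 0},
    {"jaw": 0.07, "dx": 0, "dy": 0, "dz": 0, "yaw": 0},
    {"jaw": 0.07, "dx": 0, "dy": 0, "dz": -0.04, "yaw": 0},
    {"jaw": 0.07, "dx": 0, "dy": 0, "dz": -0.04, "yaw": 0},
    {"jaw": 0.07, "dx": 0, "dy": 0, "dz": 0, "yaw": 0},
    {"jaw": 0.07, "dx": 0, "dy": 0, "dz": 0, "yaw": 0},
  ],
)

```text
t: 17.12
tool_pos: [0.5248, 0.2079, 0.1663]
orientation: [-2.276, -2.165, 0.0]
force: [1.1, 0.0, 0.1]
opening: 0.0696
gripper_force: 0.0
```

```bash
python3 -c "
from h import *
plan([])
s=read_camera('scene');m=camera_model('wrist');w=read_camera('wrist')
np.save('w6.npy',w);print(proj('wrist',(.525,.205,.11),m))
can=np.zeros((384,800,3),np.uint8);can[:,:512]=w[...,::-1];can[:,512:]=cv2.resize(s[130:226,260:332,::-1],(288,384),interpolation=cv2.INTER_CUBIC);cv2.imwrite('pics/w6.png',can)
import pickle;pickle.dump(m,open('w6.pkl','wb'))
"
```

```text
at [0.5248 0.2079 0.1663] -2.9 t 17.12 F [1.1 0.  0.1] open 0.0696
[257.47303538 217.86796819]
```

View pics/w6.png

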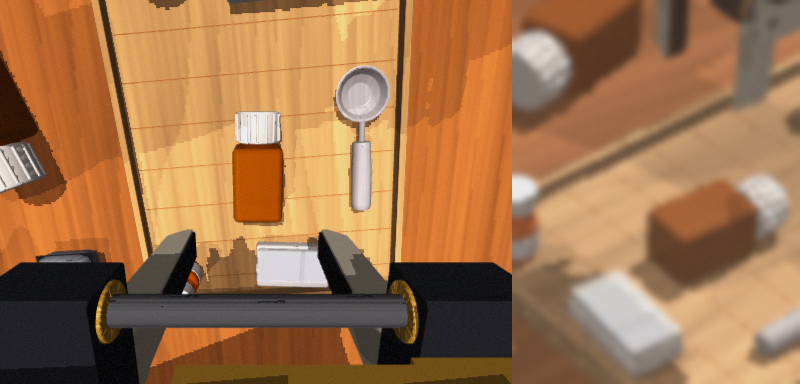

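The bottle has fallen back onto its side: body at rows 145–222, columns 233–283, cap to +y and clear of everything. The pads' turning friction must have dragged the base. This time I'll grip the very end of the cap lightly so the bottle pivots freely, and I'll check the tilt before letting go.

```bash
python3 -c "
from h import *
import pickle;m=pickle.load(open('w6.pkl','rb'));w=np.load('w6.npy');hsv=cv2.cvtColor(w,cv2.COLOR_RGB2HSV)
M=(hsv[...,1]>200)&(hsv[...,0]<17)&(hsv[...,2]>40)
for c in blobs(M,600)[:3]:print(cv2.boundingRect(c),cv2.minAreaRect(c))
print([(v,*hsv[v,258].tolist()) for v in list(range(106,120))+list(range(140,152))+list(range(216,226))])
for v,z in((222,.054),(149,.054),(116,.051),(110,.02)):print(v,ray('wrist',(258,v),z,m))
for u,v in((233,200),(283,200),(235,155),(282,155)):print(ray('wrist',(u,v),.054,m))
for u in(235,281):print('cap',ray('wrist',(u,126),.031,m))
"
```

```text
(233, 144, 50, 78) ((257.5, 182.5), (77.0, 49.0), 90.0)
(0, 57, 41, 89) ((20.0, 101.0), (40.0, 88.0), 0.0)
[(106, 15, 146, 208), (107, 16, 148, 207), (108, 15, 148, 207), (109, 16, 146, 209), (110, 16, 147, 206), (111, 11, 57, 162), (112, 173, 9, 219), (113, 120, 3, 238), (114, 13, 8, 233), (115, 13, 16, 230), (116, 13, 20, 229), (117, 13, 18, 228), (118, 14, 17, 227), (119, 11, 18, 228), (140, 16, 14, 231), (141, 19, 16, 230), (142, 9, 26, 199), (143, 14, 24, 226), (144, 11, 97, 134), (145, 11, 243, 107), (146, 12, 253, 112), (147, 13, 253, 113), (148, 12, 246, 117), (149, 13, 255, 148), (150, 13, 255, 162), (151, 13, 249, 170), (216, 13, 249, 186), (217, 13, 255, 181), (218, 13, 255, 182), (219, 13, 255, 177), (220, 13, 255, 156), (221, 13, 245, 133), (222, 15, 166, 120), (223, 15, 154, 157), (224, 15, 153, 165), (225, 19, 127, 235)]
222 [0.52438222 0.1805461  0.054     ]
149 [0.52774972 0.24862906 0.054     ]
116 [0.5291417 0.2765556 0.051    ]
110 [0.529479   0.28114288 0.02      ]
[0.50254373 0.20317279 0.054     ]
[0.54834257 0.20086125 0.054     ]
[0.50725012 0.2443843  0.054     ]
[0.5486064  0.24229354 0.054     ]
cap [0.50735715 0.2680117  0.031     ]
cap [0.5501148  0.26584794 0.031     ]
```

```bash
python3 -c "
from h import *
plan([(.530,.281,.166,-3),(.53,.281,.022,-3)])
"
```

```text
at [0.524  0.2076 0.165 ] -2.9 t 17.23 F [-0.1  0.7 -0.3] open 0.0697
dx 0.037 dy 0.001 dz -0.001 yaw 0.001
dx 0.037 dy 0.001 dz -0.001 yaw 0.001
dx 0.000 dy 0.000 dz 0.048 yaw -0.000
dx 0.000 dy 0.000 dz 0.048 yaw -0.000
dx 0.000 dy 0.000 dz 0.048 yaw -0.000
```

>>> carry_out(
  moves=[
    {"jaw": 0.06, "dx": 0.037, "dy": 0.001, "dz": 0, "yaw": 0},
    {"jaw": 0.06, "dx": 0.037, "dy": 0.001, "dz": 0, "yaw": 0},
    {"jaw": 0.06, "dx": 0, "dy": 0, "dz": 0.05, "yaw": 0},
    {"jaw": 0.06, "dx": 0, "dy": 0, "dz": 0.05, "yaw": 0},
    {"jaw": 0.06, "dx": 0, "dy": 0, "dz": 0.043, "yaw": 0},
    {"jaw": 0.06, "dx": 0, "dy": 0, "dz": 0, "yaw": 0},
    {"jaw": 0.06, "dx": 0, "dy": 0, "dz": 0, "yaw": 0},
  ],
  grip_force=3,
)

```text
t: 18.1
tool_pos: [0.5311, 0.2819, 0.0246]
orientation: [2.276, 2.165, 0.001]
force: [-0.4, -0.1, 0.6]
opening: 0.06
gripper_force: 0.0
```

>>> carry_out(
  moves=[
    {"jaw": 0.02, "dx": 0, "dy": 0, "dz": 0, "yaw": 0},
    {"jaw": 0.02, "dx": 0, "dy": 0, "dz": 0, "yaw": 0},
    {"jaw": 0.02, "dx": 0, "dy": 0, "dz": 0, "yaw": 0},
  ],
  grip_force=3,
)

```text
t: 18.48
tool_pos: [0.5316, 0.2823, 0.025]
orientation: [2.276, 2.165, 0.004]
force: [-0.0, 2.5, 1.3]
opening: 0.0398
gripper_force: 3.0
```

>>> carry_out(
  moves=[
    {"jaw": 0.02, "dx": -0.003, "dy": 0, "dz": -0.01, "yaw": 0},
    {"jaw": 0.02, "dx": -0.004, "dy": 0, "dz": -0.01, "yaw": 0},
    {"jaw": 0.02, "dx": -0.005, "dy": 0, "dz": -0.01, "yaw": 0},
    {"jaw": 0.02, "dx": -0.006, "dy": 0, "dz": -0.01, "yaw": 0},
    {"jaw": 0.02, "dx": 0.0, "dy": 0, "dz": -0.02, "yaw": 0},
    {"jaw": 0.02, "dx": 0, "dy": 0, "dz": -0.02, "yaw": 0},
    {"jaw": 0.02, "dx": 0, "dy": 0, "dz": -0.02, "yaw": 0},
    {"jaw": 0.02, "dx": 0, "dy": 0, "dz": -0.015, "yaw": 0},
  ],
)

```text
t: 19.48
tool_pos: [0.5303, 0.2643, 0.1408]
orientation: [2.276, 2.165, 0.003]
force: [0.1, 0.6, -1.2]
opening: 0.0395
gripper_force: 3.0
```

```bash
cat >> h.py <<'E'
def tilt(along,tip):
    """body blob in wrist view vs predicted upright / tilted body (grip point 'along' from base, 'tip' above TCP)"""
    s=read_state();p=s["tool_pos"];m=camera_model("wrist");w=read_camera("wrist");hsv=cv2.cvtColor(w,cv2.COLOR_RGB2HSV)
    M=(hsv[...,1]>200)&(hsv[...,0]<17)&(hsv[...,2]>40);M[290:]=0
    for c in blobs(M,150)[:3]:print("blob",cv2.boundingRect(c),cv2.contourArea(c))
    a=np.radians(head(s)+90);ax=np.array([np.cos(a),np.sin(a)]);g=p+[0,0,tip]
    for T in range(0,91,15):
        t=np.radians(T);f=np.array([*(ax*np.sin(t)),np.cos(t)]);n=np.array([*(ax*np.cos(t)),-np.sin(t)])
        print(T,[proj("wrist",g+f*(k-along)+n*q,m).round().astype(int).tolist() for k,q in((0,.023),(0,-.023),(.071,.023),(.071,-.023))])
    return w
E
python3 -c "
from h import *
plan([]);tilt(.098,.009)
"
```

```text
at [0.5303 0.2643 0.1408] -2.9 t 19.48 F [ 0.1  0.6 -1.2] open 0.0395
blob (220, 144, 73, 85) 4217.0
blob (0, 139, 30, 71) 1012.5
0 [[256, 175], [256, 227], [256, 199], [256, 267]]
15 [[256, 204], [256, 258], [256, 209], [256, 281]]
30 [[256, 234], [256, 290], [256, 220], [256, 295]]
45 [[256, 265], [256, 323], [256, 233], [256, 307]]
60 [[256, 297], [256, 358], [256, 247], [256, 316]]
75 [[256, 331], [256, 394], [256, 262], [256, 322]]
90 [[256, 367], [256, 432], [256, 276], [256, 324]]
```

>>> carry_out(
  moves=[
    {"jaw": 0.02, "dx": 0.01, "dy": 0, "dz": 0, "yaw": 0},
    {"jaw": 0.02, "dx": 0.015, "dy": 0, "dz": 0, "yaw": 0},
    {"jaw": 0.02, "dx": 0.015, "dy": 0, "dz": 0, "yaw": 0},
    {"jaw": 0.02, "dx": 0.01, "dy": 0, "dz": 0, "yaw": 0},
    {"jaw": 0.02, "dx": 0, "dy": 0, "dz": 0, "yaw": 0},
    {"jaw": 0.02, "dx": 0, "dy": 0, "dz": 0, "yaw": 0},
    {"jaw": 0.02, "dx": 0, "dy": 0, "dz": 0, "yaw": 0},
  ],
)

```text
t: 20.4
tool_pos: [0.5323, 0.3133, 0.1387]
orientation: [2.277, 2.165, -0.0]
force: [-0.2, -0.6, -0.6]
opening: 0.0395
gripper_force: 3.0
```

```bash
python3 -c "
from h import *
plan([]);w=tilt(.098,.009);hsv=cv2.cvtColor(w,cv2.COLOR_RGB2HSV)
print([(v,*hsv[v,256].tolist()) for v in range(130,270,4)])
print([int(((hsv[v,180:330,1]>200)&(hsv[v,180:330,0]<17)).sum()) for v in range(130,270,4)])
"
```

```text
at [0.5323 0.3133 0.1387] -2.9 t 20.4 F [-0.2 -0.6 -0.6] open 0.0395
blob (223, 173, 69, 67) 2594.0
blob (0, 171, 38, 94) 1802.5
0 [[256, 175], [256, 227], [256, 199], [256, 267]]
15 [[256, 204], [256, 258], [256, 209], [256, 281]]
30 [[256, 234], [256, 290], [256, 220], [256, 295]]
45 [[256, 265], [256, 323], [256, 233], [256, 307]]
60 [[256, 297], [256, 358], [256, 247], [256, 316]]
75 [[256, 331], [256, 394], [256, 262], [256, 322]]
90 [[256, 366], [256, 432], [256, 276], [256, 324]]
[(130, 15, 152, 124), (134, 17, 137, 234), (138, 17, 138, 234), (142, 17, 135, 235), (146, 17, 139, 233), (150, 16, 143, 232), (154, 16, 138, 232), (158, 17, 142, 230), (162, 17, 137, 232), (166, 16, 145, 230), (170, 16, 141, 230), (174, 11, 236, 110), (178, 13, 255, 108), (182, 12, 243, 107), (186, 13, 255, 103), (190, 13, 255, 103), (194, 12, 248, 105), (198, 12, 243, 109), (202, 13, 255, 156), (206, 14, 255, 186), (210, 11, 32, 177), (214, 11, 30, 176), (218, 8, 27, 178), (222, 13, 30, 176), (226, 13, 15, 235), (230, 135, 2, 242), (234, 17, 9, 244), (238, 12, 10, 244), (242, 13, 9, 245), (246, 12, 10, 244), (250, 12, 10, 245), (254, 14, 11, 244), (258, 12, 10, 245), (262, 12, 10, 244), (266, 11, 30, 172)]
[0, 0, 0, 0, 0, 0, 0, 0, 0, 0, 0, 50, 54, 56, 58, 60, 62, 64, 66, 69, 61, 36, 19, 17, 8, 5, 3, 1, 0, 0, 0, 0, 0, 0, 0]
```

The bottle now hangs upright (base row 173 against 175 predicted). I'll lower it to the tray.

>>> carry_out(
  moves=[
    {"jaw": 0.02, "dx": -0.005, "dy": 0, "dz": 0.008, "yaw": 0},
    {"jaw": 0.02, "dx": -0.005, "dy": 0, "dz": 0.01, "yaw": 0},
    {"jaw": 0.02, "dx": 0, "dy": 0, "dz": 0.01, "yaw": 0},
    {"jaw": 0.02, "dx": 0, "dy": 0, "dz": 0.006, "yaw": 0},
    {"jaw": 0.02, "dx": 0, "dy": 0, "dz": 0.002, "yaw": 0},
    {"jaw": 0.02, "dx": 0, "dy": 0, "dz": 0.002, "yaw": 0},
    {"jaw": 0.02, "dx": 0, "dy": 0, "dz": 0, "yaw": 0},
  ],
)

```text
t: 21.32
tool_pos: [0.532, 0.304, 0.1011]
orientation: [2.276, 2.165, 0.001]
force: [-1.6, 0.2, 4.5]
opening: 0.0399
gripper_force: 3.0
```

```bash
python3 -c "
from h import *
plan([]);w=tilt(.098,.009)
"
```

```text
at [0.532  0.304  0.1011] -2.9 t 21.32 F [-1.6  0.2  4.5] open 0.0399
blob (221, 181, 71, 61) 2253.0
0 [[256, 175], [256, 227], [256, 199], [256, 267]]
15 [[256, 204], [256, 258], [256, 209], [256, 281]]
30 [[256, 234], [256, 290], [256, 220], [256, 295]]
45 [[256, 265], [256, 323], [256, 233], [256, 307]]
60 [[256, 297], [256, 358], [256, 247], [256, 316]]
75 [[256, 331], [256, 394], [256, 262], [256, 322]]
90 [[256, 366], [256, 432], [256, 276], [256, 324]]
```

>>> carry_out(
  moves=[
    {"jaw": 0.06, "dx": 0, "dy": 0, "dz": 0, "yaw": 0},
    {"jaw": 0.06, "dx": 0, "dy": 0, "dz": 0, "yaw": 0},
    {"jaw": 0.06, "dx": 0, "dy": 0, "dz": 0, "yaw": 0},
    {"jaw": 0.06, "dx": 0, "dy": 0, "dz": -0.04, "yaw": 0},
    {"jaw": 0.06, "dx": 0, "dy": 0, "dz": 0, "yaw": 0},
    {"jaw": 0.06, "dx": 0, "dy": 0, "dz": 0, "yaw": 0},
  ],
)

```text
t: 22.12
tool_pos: [0.5318, 0.3037, 0.1404]
orientation: [2.276, 2.165, 0.0]
force: [-0.7, 0.1, -0.1]
opening: 0.06
gripper_force: 0.0
```

```bash
python3 -c "
from h import *
plan([]);tz=read_state()['tool_pos'][2];w=tilt(.051,.059-tz);m=camera_model('wrist')
hsv=cv2.cvtColor(w,cv2.COLOR_RGB2HSV);print([(v,*hsv[v,256].tolist()) for v in range(170,290,3)])
W=(hsv[...,1]<60)&(hsv[...,2]>140);W[:,:200]=0;W[:,310:]=0;W[:150]=0;W[290:]=0
for c in blobs(W,200):
  b=cv2.boundingRect(c);print('cap',b,ray('wrist',(b[0]+b[2]/2,b[1]+b[3]),.11,m),cv2.minEnclosingCircle(c))
"
```

```text
at [0.5318 0.3037 0.1404] -2.9 t 22.12 F [-0.7  0.1 -0.1] open 0.06
blob (0, 162, 38, 92) 1730.5
blob (226, 171, 60, 46) 1428.5
0 [[256, 165], [256, 211], [256, 182], [256, 240]]
15 [[256, 178], [256, 225], [256, 175], [256, 235]]
30 [[256, 193], [256, 239], [256, 169], [256, 228]]
45 [[256, 207], [256, 251], [256, 167], [256, 219]]
60 [[256, 222], [256, 262], [256, 167], [256, 209]]
75 [[256, 236], [256, 270], [256, 170], [256, 198]]
90 [[256, 249], [256, 274], [256, 174], [256, 187]]
[(170, 15, 157, 206), (173, 13, 255, 85), (176, 12, 255, 87), (179, 12, 238, 89), (182, 12, 246, 89), (185, 12, 255, 90), (188, 13, 255, 138), (191, 13, 255, 176), (194, 11, 30, 135), (197, 6, 28, 135), (200, 8, 29, 133), (203, 16, 15, 224), (206, 110, 3, 243), (209, 24, 5, 239), (212, 18, 5, 241), (215, 21, 7, 241), (218, 20, 6, 240), (221, 20, 6, 241), (224, 20, 6, 240), (227, 20, 6, 240), (230, 17, 7, 240), (233, 21, 7, 241), (236, 126, 5, 245), (239, 126, 5, 245), (242, 120, 5, 244), (245, 132, 5, 244), (248, 125, 6, 245), (251, 120, 5, 245), (254, 128, 4, 244), (257, 120, 4, 245), (260, 15, 144, 151), (263, 15, 149, 152), (266, 16, 153, 148), (269, 15, 150, 153), (272, 15, 153, 158), (275, 15, 150, 156), (278, 15, 151, 154), (281, 15, 147, 161), (284, 15, 148, 158), (287, 15, 150, 163)]
cap (224, 193, 62, 67) [0.52924119 0.27961371 0.11      ] ((254.5497589111328, 226.01846313476562), 33.064476013183594)
```

The bottle stands upright in the tray with its cap top centred near (0.530, 0.2995). I'll take it again, firmly.

>>> carry_out(
  moves=[
    {"jaw": 0.06, "dx": -0.004, "dy": -0.001, "dz": 0.027, "yaw": 0},
    {"jaw": 0.06, "dx": 0, "dy": 0, "dz": 0.027, "yaw": 0},
    {"jaw": 0.06, "dx": 0, "dy": 0, "dz": 0, "yaw": 0},
    {"jaw": 0.02, "dx": 0, "dy": 0, "dz": 0, "yaw": 0},
    {"jaw": 0.02, "dx": 0, "dy": 0, "dz": 0, "yaw": 0},
    {"jaw": 0.02, "dx": 0, "dy": 0, "dz": 0, "yaw": 0},
    {"jaw": 0.02, "dx": 0, "dy": 0, "dz": 0, "yaw": 0},
  ],
  grip_force=15,
)

```text
t: 23.05
tool_pos: [0.5314, 0.3002, 0.088]
orientation: [2.276, 2.165, 0.003]
force: [-0.7, 0.6, 4.9]
opening: 0.0399
gripper_force: 15.0
```

>>> carry_out(
  moves=[
    {"jaw": 0.02, "dx": 0, "dy": 0, "dz": -0.015, "yaw": 0},
    {"jaw": 0.02, "dx": 0, "dy": 0, "dz": -0.03, "yaw": 0},
    {"jaw": 0.02, "dx": 0, "dy": 0, "dz": -0.04, "yaw": 0},
    {"jaw": 0.02, "dx": 0, "dy": 0, "dz": -0.045, "yaw": 0},
    {"jaw": 0.02, "dx": 0, "dy": 0, "dz": -0.045, "yaw": 0},
    {"jaw": 0.02, "dx": 0, "dy": 0, "dz": -0.04, "yaw": 0},
    {"jaw": 0.02, "dx": 0, "dy": 0, "dz": -0.01, "yaw": 0},
    {"jaw": 0.02, "dx": 0, "dy": 0, "dz": 0, "yaw": 0},
  ],
)

```text
t: 24.05
tool_pos: [0.5306, 0.2998, 0.3115]
orientation: [2.276, 2.165, 0.0]
force: [0.4, -0.3, -1.6]
opening: 0.0399
gripper_force: 15.0
```

```bash
python3 -c "
from h import *
tilt(.093,.015)
a=np.radians(15.2);c=np.array([.5640,-.2195]);b=c-.0365*np.array([-np.sin(a),np.cos(a)])-.008*np.array([np.cos(a),np.sin(a)]);print('bay',b)
plan([(*b,.312,-74.8)],step=.045)
"
```

```text
blob (22, 127, 89, 81) 4573.0
blob (219, 180, 76, 55) 2500.5
0 [[256, 177], [256, 232], [256, 205], [256, 276]]
15 [[256, 206], [256, 262], [256, 212], [256, 289]]
30 [[256, 236], [256, 294], [256, 222], [256, 301]]
45 [[256, 267], [256, 327], [256, 234], [256, 312]]
60 [[256, 299], [256, 362], [256, 247], [256, 319]]
75 [[256, 332], [256, 399], [256, 260], [256, 324]]
90 [[256, 367], [256, 436], [256, 274], [256, 323]]
bay [ 0.56584977 -0.25682062]
at [0.5301 0.2995 0.3099] -2.9 t 24.1 F [ 0.2 -0.2 -2.5] open 0.0401
dx -0.043 dy 0.005 dz -0.000 yaw 0.097
dx -0.042 dy 0.009 dz -0.000 yaw 0.097
dx -0.041 dy 0.013 dz -0.000 yaw 0.097
dx -0.039 dy 0.017 dz -0.000 yaw 0.097
dx -0.038 dy 0.021 dz -0.000 yaw 0.097
dx -0.035 dy 0.024 dz -0.000 yaw 0.097
dx -0.033 dy 0.027 dz -0.000 yaw 0.097
dx -0.030 dy 0.030 dz -0.000 yaw 0.097
dx -0.027 dy 0.033 dz -0.000 yaw 0.097
dx -0.024 dy 0.036 dz -0.000 yaw 0.097
dx -0.020 dy 0.038 dz -0.000 yaw 0.097
dx -0.016 dy 0.040 dz -0.000 yaw 0.097
dx -0.013 dy 0.041 dz -0.000 yaw 0.097
```

>>> carry_out(
  moves=[
    {"jaw": 0.02, "dx": -0.025, "dy": 0.003, "dz": 0, "yaw": 0.097},
    {"jaw": 0.02, "dx": -0.042, "dy": 0.008, "dz": 0, "yaw": 0.097},
    {"jaw": 0.02, "dx": -0.041, "dy": 0.013, "dz": 0, "yaw": 0.097},
    {"jaw": 0.02, "dx": -0.039, "dy": 0.017, "dz": 0, "yaw": 0.097},
    {"jaw": 0.02, "dx": -0.038, "dy": 0.021, "dz": 0, "yaw": 0.097},
    {"jaw": 0.02, "dx": -0.035, "dy": 0.024, "dz": 0, "yaw": 0.097},
    {"jaw": 0.02, "dx": -0.033, "dy": 0.027, "dz": 0, "yaw": 0.097},
    {"jaw": 0.02, "dx": -0.03, "dy": 0.03, "dz": 0, "yaw": 0.097},
  ],
)

```text
t: 25.1
tool_pos: [0.549, -0.0253, 0.3086]
orientation: [-2.926, -1.138, 0.006]
force: [0.7, 1.1, -1.6]
opening: 0.0396
gripper_force: 15.0
```

>>> carry_out(
  moves=[
    {"jaw": 0.02, "dx": -0.027, "dy": 0.033, "dz": 0, "yaw": 0.097},
    {"jaw": 0.02, "dx": -0.024, "dy": 0.036, "dz": 0, "yaw": 0.097},
    {"jaw": 0.02, "dx": -0.02, "dy": 0.038, "dz": 0, "yaw": 0.097},
    {"jaw": 0.02, "dx": -0.016, "dy": 0.04, "dz": 0, "yaw": 0.097},
    {"jaw": 0.02, "dx": -0.013, "dy": 0.041, "dz": 0, "yaw": 0.097},
    {"jaw": 0.02, "dx": 0, "dy": 0, "dz": 0, "yaw": 0},
    {"jaw": 0.02, "dx": 0, "dy": 0, "dz": 0, "yaw": 0},
  ],
)

```text
t: 25.98
tool_pos: [0.5627, -0.238, 0.3093]
orientation: [-3.113, -0.407, 0.004]
force: [0.1, 0.0, -1.4]
opening: 0.0398
gripper_force: 15.0
```

```bash
python3 -c "
from h import *
plan([(.566,-.257,.31,-74.8)]);tilt(.093,.015)
"
```

```text
at [ 0.5627 -0.238   0.3093] -75.1 t 25.98 F [ 0.1  0.  -1.4] open 0.0398
dx -0.002 dy 0.019 dz -0.001 yaw -0.005
blob (219, 180, 76, 55) 2332.5
blob (0, 171, 17, 21) 203.0
0 [[258, 177], [258, 231], [259, 204], [258, 275]]
15 [[258, 206], [258, 262], [258, 212], [258, 289]]
30 [[258, 235], [258, 293], [258, 222], [258, 301]]
45 [[258, 266], [258, 327], [258, 233], [259, 311]]
60 [[258, 298], [258, 361], [258, 246], [259, 319]]
75 [[258, 332], [258, 398], [258, 259], [259, 323]]
90 [[258, 367], [259, 435], [258, 273], [259, 323]]
```

>>> carry_out(
  moves=[
    {"jaw": 0.02, "dx": -0.002, "dy": 0.019, "dz": 0, "yaw": 0},
    {"jaw": 0.02, "dx": 0, "dy": 0, "dz": 0.035, "yaw": 0},
    {"jaw": 0.02, "dx": 0, "dy": 0, "dz": 0.045, "yaw": 0},
    {"jaw": 0.02, "dx": 0, "dy": 0, "dz": 0.045, "yaw": 0},
    {"jaw": 0.02, "dx": 0, "dy": 0, "dz": 0.04, "yaw": 0},
    {"jaw": 0.02, "dx": 0, "dy": 0, "dz": 0.03, "yaw": 0},
    {"jaw": 0.02, "dx": 0, "dy": 0, "dz": 0.015, "yaw": 0},
    {"jaw": 0.02, "dx": 0, "dy": 0, "dz": 0, "yaw": 0},
  ],
)

```text
t: 27.02
tool_pos: [0.5658, -0.2572, 0.1008]
orientation: [-3.114, -0.408, 0.002]
force: [-0.2, -0.9, -1.1]
opening: 0.0395
gripper_force: 15.0
```

```bash
python3 -c "
from h import *
plan([(.566,-.257,.086,-74.8)])
"
```

```text
at [ 0.5658 -0.2572  0.1008] -75.1 t 27.02 F [-0.2 -0.9 -1.1] open 0.0395
dx 0.000 dy -0.000 dz 0.015 yaw -0.005
```

>>> carry_out(
  moves=[
    {"jaw": 0.02, "dx": 0, "dy": 0, "dz": 0.006, "yaw": 0},
    {"jaw": 0.02, "dx": 0, "dy": 0, "dz": 0.004, "yaw": 0},
    {"jaw": 0.02, "dx": 0, "dy": 0, "dz": 0.002, "yaw": 0},
    {"jaw": 0.02, "dx": 0, "dy": 0, "dz": 0.002, "yaw": 0},
    {"jaw": 0.02, "dx": 0, "dy": 0, "dz": 0, "yaw": 0},
  ],
)

```text
t: 27.65
tool_pos: [0.5663, -0.2574, 0.0876]
orientation: [-3.115, -0.407, 0.0]
force: [-0.5, -0.2, -1.6]
opening: 0.04
gripper_force: 15.0
```

>>> carry_out(
  moves=[
    {"jaw": 0.02, "dx": 0, "dy": 0, "dz": 0.0015, "yaw": 0},
    {"jaw": 0.02, "dx": 0, "dy": 0, "dz": 0.0015, "yaw": 0},
    {"jaw": 0.02, "dx": 0, "dy": 0, "dz": 0, "yaw": 0},
  ],
)

```text
t: 28.02
tool_pos: [0.5669, -0.2575, 0.086]
orientation: [3.115, 0.407, 0.002]
force: [-2.5, 1.9, 6.7]
opening: 0.0396
gripper_force: 15.0
```

>>> carry_out(
  moves=[
    {"jaw": 0.058, "dx": 0, "dy": 0, "dz": 0, "yaw": 0},
    {"jaw": 0.058, "dx": 0, "dy": 0, "dz": 0, "yaw": 0},
    {"jaw": 0.058, "dx": 0, "dy": 0, "dz": 0, "yaw": 0},
    {"jaw": 0.058, "dx": 0, "dy": 0, "dz": -0.03, "yaw": 0},
    {"jaw": 0.058, "dx": 0, "dy": 0, "dz": -0.05, "yaw": 0},
    {"jaw": 0.058, "dx": 0, "dy": 0, "dz": -0.05, "yaw": 0},
    {"jaw": 0.05, "dx": 0, "dy": 0, "dz": 0, "yaw": 0},
    {"jaw": 0.05, "dx": 0, "dy": 0, "dz": 0, "yaw": 0},
  ],
)

```text
t: 29.02
tool_pos: [0.5662, -0.2574, 0.2143]
orientation: [-3.115, -0.407, 0.0]
force: [-0.2, 0.9, -1.1]
opening: 0.0503
gripper_force: 0.0
```

```bash
python3 -c "
from h import *
tz=read_state()['tool_pos'][2];w=tilt(.051,.057-tz);m=camera_model('wrist')
hsv=cv2.cvtColor(w,cv2.COLOR_RGB2HSV);print([(v,*hsv[v,257].tolist()) for v in range(150,270,4)])
print('cap pred',proj('wrist',(.566,-.257,.108),m),proj('wrist',(.566+.02*.965,-.257+.02*.263,.108),m),proj('wrist',(.566-.02*.965,-.257-.02*.263,.108),m))
p=read_state()['tool_pos'];print(p)
plan([(*p[:2],.345,-74.8),(.6825,-.188,.345,15.2)])
"
```

```text
blob (234, 156, 45, 30) 652.0
0 [[258, 153], [258, 191], [258, 164], [258, 209]]
15 [[258, 164], [258, 202], [258, 158], [258, 205]]
30 [[258, 176], [258, 213], [258, 155], [258, 199]]
45 [[258, 188], [258, 222], [258, 153], [258, 192]]
60 [[258, 200], [258, 229], [258, 153], [258, 183]]
75 [[258, 210], [258, 234], [258, 156], [258, 175]]
90 [[258, 220], [258, 236], [258, 160], [258, 167]]
[(150, 20, 12, 247), (154, 17, 33, 177), (158, 12, 221, 74), (162, 14, 231, 74), (166, 14, 251, 178), (170, 11, 42, 122), (174, 0, 13, 163), (178, 120, 1, 254), (182, 120, 1, 254), (186, 120, 1, 254), (190, 120, 1, 254), (194, 120, 1, 254), (198, 120, 1, 254), (202, 120, 1, 254), (206, 120, 1, 254), (210, 120, 1, 254), (214, 120, 1, 254), (218, 18, 30, 103), (222, 16, 38, 101), (226, 21, 34, 98), (230, 11, 28, 99), (234, 13, 42, 97), (238, 17, 35, 102), (242, 15, 30, 101), (246, 11, 30, 95), (250, 17, 36, 99), (254, 13, 36, 99), (258, 19, 29, 150), (262, 30, 3, 253), (266, 16, 182, 246)]
cap pred [257.97549556 195.08885394] [257.84308769 173.0895763 ] [258.10282474 216.24431819]
[ 0.56570834 -0.25711885  0.21314834]
at [ 0.5657 -0.2571  0.2131] -75.1 t 29.07 F [ 1.1  0.  -0.2] open 0.0501
dx 0.000 dy 0.000 dz -0.044 yaw -0.002
dx 0.000 dy 0.000 dz -0.044 yaw -0.002
dx 0.000 dy 0.000 dz -0.044 yaw -0.002
dx 0.015 dy -0.004 dz -0.000 yaw -0.175
dx 0.015 dy -0.001 dz -0.000 yaw -0.175
dx 0.015 dy 0.001 dz -0.000 yaw -0.175
dx 0.015 dy 0.004 dz -0.000 yaw -0.175
dx 0.014 dy 0.006 dz -0.000 yaw -0.175
dx 0.012 dy 0.009 dz -0.000 yaw -0.175
dx 0.011 dy 0.011 dz -0.000 yaw -0.175
dx 0.009 dy 0.012 dz -0.000 yaw -0.175
dx 0.006 dy 0.014 dz -0.000 yaw -0.175
```

The bottle stands upright in the bay (cap top at rows 176–217, predicted 173–216). I'll go back to the bar.

>>> carry_out(
  moves=[
    {"jaw": 0.045, "dx": 0, "dy": 0, "dz": -0.044, "yaw": 0},
    {"jaw": 0.045, "dx": 0, "dy": 0, "dz": -0.044, "yaw": 0},
    {"jaw": 0.045, "dx": 0, "dy": 0, "dz": -0.044, "yaw": 0},
    {"jaw": 0.045, "dx": 0.015, "dy": -0.004, "dz": 0, "yaw": -0.175},
    {"jaw": 0.045, "dx": 0.015, "dy": -0.001, "dz": 0, "yaw": -0.175},
    {"jaw": 0.045, "dx": 0.015, "dy": 0.001, "dz": 0, "yaw": -0.175},
    {"jaw": 0.045, "dx": 0.015, "dy": 0.004, "dz": 0, "yaw": -0.175},
    {"jaw": 0.045, "dx": 0.014, "dy": 0.006, "dz": 0, "yaw": -0.175},
  ],
  grip_force=12,
)

```text
t: 30.08
tool_pos: [0.6321, -0.2184, 0.3439]
orientation: [-2.642, -1.694, 0.003]
force: [0.7, -0.3, 0.1]
opening: 0.0448
gripper_force: 0.0
```

>>> carry_out(
  moves=[
    {"jaw": 0.045, "dx": 0.012, "dy": 0.009, "dz": 0, "yaw": -0.175},
    {"jaw": 0.045, "dx": 0.011, "dy": 0.011, "dz": 0, "yaw": -0.175},
    {"jaw": 0.045, "dx": 0.009, "dy": 0.012, "dz": 0, "yaw": -0.175},
    {"jaw": 0.045, "dx": 0.006, "dy": 0.014, "dz": 0, "yaw": -0.175},
    {"jaw": 0.045, "dx": 0, "dy": 0, "dz": 0, "yaw": 0},
    {"jaw": 0.045, "dx": 0, "dy": 0, "dz": 0, "yaw": 0},
  ],
)

```text
t: 30.82
tool_pos: [0.6845, -0.1891, 0.3452]
orientation: [-1.913, -2.489, 0.001]
force: [0.1, -0.5, -0.1]
opening: 0.045
gripper_force: 0.0
```

```bash
python3 -c "
from h import *
plan([(.6825,-.188,.345,15.2),(.6825,-.188,.279,15.2)])
m=camera_model('wrist');w=read_camera('wrist')
a=np.radians(15.2);u=np.array([-np.sin(a),np.cos(a)]);P=np.array([.6825,-.188])
print([proj('wrist',(*(P+k*u),.300),m).round(1) for k in(-.045,0,.045)])
g=cv2.cvtColor(w,cv2.COLOR_RGB2HSV)
for v in(130,145,160,180,200):print(v,[(x,*g[v,x].tolist()) for x in range(225,300,5)])
"
```

```text
at [ 0.6845 -0.1891  0.3452] 14.9 t 30.82 F [ 0.1 -0.5 -0.1] open 0.045
dx 0.002 dy -0.002 dz 0.000 yaw -0.005
dx 0.000 dy 0.000 dz 0.033 yaw -0.000
dx 0.000 dy 0.000 dz 0.033 yaw -0.000
[array([254. , 273.7]), array([253.4, 216.9]), array([252.8, 153.5])]
130 [(225, 16, 29, 221), (230, 8, 22, 182), (235, 12, 158, 208), (240, 13, 191, 230), (245, 13, 186, 227), (250, 13, 185, 231), (255, 14, 184, 237), (260, 13, 192, 230), (265, 13, 187, 232), (270, 12, 190, 219), (275, 13, 189, 231), (280, 13, 192, 217), (285, 13, 193, 225), (290, 13, 190, 221), (295, 13, 187, 230)]
145 [(225, 16, 32, 183), (230, 15, 27, 149), (235, 176, 19, 105), (240, 0, 20, 104), (245, 6, 19, 206), (250, 0, 8, 236), (255, 0, 18, 218), (260, 12, 180, 228), (265, 12, 190, 223), (270, 13, 187, 230), (275, 13, 189, 214), (280, 13, 191, 227), (285, 13, 189, 223), (290, 13, 190, 227), (295, 14, 191, 231)]
160 [(225, 17, 36, 189), (230, 20, 9, 251), (235, 14, 54, 180), (240, 13, 188, 231), (245, 2, 19, 200), (250, 176, 9, 236), (255, 5, 14, 220), (260, 13, 182, 218), (265, 13, 193, 222), (270, 12, 191, 214), (275, 13, 194, 224), (280, 13, 192, 219), (285, 12, 193, 223), (290, 13, 186, 232), (295, 13, 187, 219)]
180 [(225, 21, 32, 185), (230, 20, 9, 252), (235, 21, 21, 231), (240, 11, 188, 121), (245, 2, 19, 188), (250, 0, 8, 234), (255, 4, 18, 225), (260, 12, 172, 226), (265, 13, 193, 213), (270, 13, 184, 230), (275, 12, 191, 216), (280, 13, 193, 227), (285, 13, 188, 229), (290, 13, 193, 218), (295, 13, 190, 232)]
200 [(225, 16, 33, 187), (230, 21, 7, 252), (235, 21, 10, 249), (240, 11, 195, 127), (245, 3, 17, 177), (250, 4, 9, 234), (255, 0, 13, 228), (260, 11, 123, 168), (265, 15, 182, 244), (270, 14, 184, 236), (275, 15, 185, 244), (280, 15, 187, 242), (285, 14, 188, 241), (290, 16, 177, 248), (295, 15, 185, 243)]
```

The bar is at columns 243–259 as predicted. I'll descend and grip it.

>>> carry_out(
  moves=[
    {"jaw": 0.045, "dx": 0.001, "dy": -0.003, "dz": 0.02, "yaw": 0},
    {"jaw": 0.045, "dx": 0, "dy": 0, "dz": 0.025, "yaw": 0},
    {"jaw": 0.045, "dx": 0, "dy": 0, "dz": 0.021, "yaw": 0},
    {"jaw": 0.045, "dx": 0, "dy": 0, "dz": 0, "yaw": 0},
    {"jaw": 0, "dx": 0, "dy": 0, "dz": 0, "yaw": 0},
    {"jaw": 0, "dx": 0, "dy": 0, "dz": 0, "yaw": 0},
    {"jaw": 0, "dx": 0, "dy": 0, "dz": 0, "yaw": 0},
    {"jaw": 0, "dx": 0, "dy": 0, "dz": 0, "yaw": 0},
  ],
  grip_force=15,
)

```text
t: 31.88
tool_pos: [0.6819, -0.1889, 0.2811]
orientation: [1.91, 2.494, -0.0]
force: [-0.7, -0.3, 2.9]
opening: 0.0113
gripper_force: 15.0
```

```bash
cat > arc.py <<'E'
from h import *
import sys
n=int(sys.argv[1]);end=float(sys.argv[2])
s=read_state();p=s['tool_pos'];a=np.radians(15.2);u=np.array([np.cos(a),np.sin(a)])
H=np.array([.4630,-.2490])+.165*u;z0=.1265
x=(p[:2]-H)@u;z=p[2]-z0;t0=np.arctan2(z,-x);print("r",np.hypot(x,z),"th",t0,"lat",(p[:2]-H)@[-u[1],u[0]])
plan([(*(H-.165*np.cos(t)*u),z0+.165*np.sin(t),15.2,1) for t in np.linspace(t0,end,n+1)[1:]])
E
python3 arc.py 24 0
```

```text
r 0.16654839043546535 th 1.9523658516650837 lat 0.0006233024394158411
at [ 0.6819 -0.1889  0.2811] 15.1 t 31.88 F [-0.7 -0.3  2.9] open 0.0113
dx -0.001 dy -0.013 dz -0.003 yaw -0.001
dx 0.000 dy -0.013 dz -0.003 yaw -0.000
dx 0.000 dy -0.013 dz -0.002 yaw -0.000
dx -0.000 dy -0.013 dz -0.001 yaw -0.000
dx -0.000 dy -0.013 dz -0.000 yaw -0.000
dx -0.000 dy -0.013 dz 0.001 yaw -0.000
dx -0.000 dy -0.013 dz 0.002 yaw -0.000
dx -0.000 dy -0.013 dz 0.003 yaw -0.000
dx -0.000 dy -0.013 dz 0.004 yaw -0.000
dx 0.000 dy -0.012 dz 0.005 yaw -0.000
dx 0.000 dy -0.012 dz 0.006 yaw -0.000
dx -0.000 dy -0.011 dz 0.007 yaw -0.000
dx -0.000 dy -0.011 dz 0.008 yaw -0.000
dx -0.000 dy -0.010 dz 0.009 yaw -0.000
dx 0.000 dy -0.009 dz 0.010 yaw -0.000
dx -0.000 dy -0.009 dz 0.010 yaw -0.000
dx -0.000 dy -0.008 dz 0.011 yaw -0.000
dx 0.000 dy -0.007 dz 0.012 yaw -0.000
dx -0.000 dy -0.006 dz 0.012 yaw -0.000
dx 0.000 dy -0.005 dz 0.013 yaw -0.000
dx -0.000 dy -0.004 dz 0.013 yaw -0.000
dx 0.000 dy -0.003 dz 0.013 yaw -0.000
dx 0.000 dy -0.002 dz 0.013 yaw -0.000
dx -0.000 dy -0.001 dz 0.013 yaw -0.000
```

>>> carry_out(
  moves=[
    {"jaw": 0, "dx": 0, "dy": -0.013, "dz": -0.004, "yaw": 0},
    {"jaw": 0, "dx": 0, "dy": -0.013, "dz": -0.003, "yaw": 0},
    {"jaw": 0, "dx": 0, "dy": -0.013, "dz": -0.002, "yaw": 0},
    {"jaw": 0, "dx": 0, "dy": -0.013, "dz": -0.001, "yaw": 0},
    {"jaw": 0, "dx": 0, "dy": -0.013, "dz": 0, "yaw": 0},
    {"jaw": 0, "dx": 0, "dy": -0.013, "dz": 0.001, "yaw": 0},
    {"jaw": 0, "dx": 0, "dy": -0.013, "dz": 0.002, "yaw": 0},
    {"jaw": 0, "dx": 0, "dy": -0.013, "dz": 0.003, "yaw": 0},
  ],
)

```text
t: 32.88
tool_pos: [0.5804, -0.2169, 0.2843]
orientation: [1.91, 2.493, -0.002]
force: [2.0, -6.0, 0.3]
opening: 0.0111
gripper_force: 15.0
```

```bash
python3 arc.py 16 0
```

```text
r 0.16361625070130656 th 1.3031813167171067 lat 0.00019012214692668556
at [ 0.5804 -0.2169  0.2843] 15.1 t 32.88 F [ 2.  -6.   0.3] open 0.0111
dx -0.000 dy -0.013 dz 0.003 yaw -0.002
dx 0.000 dy -0.012 dz 0.005 yaw -0.000
dx -0.000 dy -0.012 dz 0.006 yaw -0.000
dx 0.000 dy -0.011 dz 0.007 yaw -0.000
dx -0.000 dy -0.011 dz 0.008 yaw -0.000
dx -0.000 dy -0.010 dz 0.009 yaw -0.000
dx 0.000 dy -0.009 dz 0.010 yaw -0.000
dx -0.000 dy -0.009 dz 0.010 yaw -0.000
dx 0.000 dy -0.008 dz 0.011 yaw -0.000
dx 0.000 dy -0.007 dz 0.012 yaw -0.000
dx -0.000 dy -0.006 dz 0.012 yaw -0.000
dx 0.000 dy -0.005 dz 0.013 yaw -0.000
dx -0.000 dy -0.004 dz 0.013 yaw -0.000
dx 0.000 dy -0.003 dz 0.013 yaw -0.000
dx -0.000 dy -0.002 dz 0.013 yaw -0.000
dx 0.000 dy -0.001 dz 0.013 yaw -0.000
```

>>> carry_out(
  moves=[
    {"jaw": 0, "dx": 0, "dy": -0.013, "dz": 0.003, "yaw": 0},
    {"jaw": 0, "dx": 0, "dy": -0.012, "dz": 0.005, "yaw": 0},
    {"jaw": 0, "dx": 0, "dy": -0.012, "dz": 0.006, "yaw": 0},
    {"jaw": 0, "dx": 0, "dy": -0.011, "dz": 0.007, "yaw": 0},
    {"jaw": 0, "dx": 0, "dy": -0.011, "dz": 0.008, "yaw": 0},
    {"jaw": 0, "dx": 0, "dy": -0.01, "dz": 0.009, "yaw": 0},
    {"jaw": 0, "dx": 0, "dy": -0.009, "dz": 0.01, "yaw": 0},
  ],
)

```text
t: 33.75
tool_pos: [0.5051, -0.2367, 0.2363]
orientation: [-1.91, -2.494, 0.002]
force: [-2.6, -5.4, 4.2]
opening: 0.0113
gripper_force: 15.0
```

```bash
python3 arc.py 9 0
```

```text
r 0.1634981318768733 th 0.7362605228161113 lat 0.0008818794960881772
at [ 0.5051 -0.2367  0.2363] 15.1 t 33.75 F [-2.6 -5.4  4.2] open 0.0113
dx -0.001 dy -0.010 dz 0.009 yaw -0.002
dx 0.000 dy -0.008 dz 0.011 yaw -0.000
dx 0.000 dy -0.007 dz 0.012 yaw -0.000
dx -0.000 dy -0.006 dz 0.012 yaw -0.000
dx 0.000 dy -0.005 dz 0.013 yaw -0.000
dx -0.000 dy -0.004 dz 0.013 yaw -0.000
dx -0.000 dy -0.003 dz 0.013 yaw -0.000
dx 0.000 dy -0.002 dz 0.013 yaw -0.000
dx 0.000 dy -0.001 dz 0.013 yaw -0.000
```

>>> carry_out(
  moves=[
    {"jaw": 0, "dx": 0, "dy": -0.01, "dz": 0.009, "yaw": 0},
    {"jaw": 0, "dx": 0, "dy": -0.008, "dz": 0.011, "yaw": 0},
    {"jaw": 0, "dx": 0, "dy": -0.007, "dz": 0.012, "yaw": 0},
    {"jaw": 0, "dx": 0, "dy": -0.006, "dz": 0.012, "yaw": 0},
    {"jaw": 0, "dx": 0, "dy": -0.005, "dz": 0.013, "yaw": 0},
    {"jaw": 0, "dx": 0, "dy": -0.004, "dz": 0.013, "yaw": 0},
    {"jaw": 0, "dx": 0, "dy": -0.003, "dz": 0.013, "yaw": 0},
  ],
)

```text
t: 34.62
tool_pos: [0.4645, -0.2471, 0.1526]
orientation: [-1.909, -2.494, -0.001]
force: [2.9, -1.1, -1.2]
opening: 0.0113
gripper_force: 15.0
```

```bash
python3 arc.py 4 0
```

```text
r 0.1651572359461655 th 0.1585805402071515 lat 0.0014788091041916828
at [ 0.4645 -0.2471  0.1526] 15.1 t 34.62 F [ 2.9 -1.1 -1.2] open 0.0113
dx -0.001 dy -0.001 dz 0.007 yaw -0.001
dx -0.000 dy -0.001 dz 0.007 yaw -0.000
dx 0.000 dy -0.000 dz 0.007 yaw -0.000
dx -0.000 dy -0.000 dz 0.007 yaw -0.000
```

>>> carry_out(
  moves=[
    {"jaw": 0, "dx": 0, "dy": -0.001, "dz": 0.007, "yaw": 0},
    {"jaw": 0, "dx": 0, "dy": -0.001, "dz": 0.007, "yaw": 0},
    {"jaw": 0, "dx": 0, "dy": 0, "dz": 0.006, "yaw": 0},
    {"jaw": 0, "dx": 0, "dy": 0, "dz": 0.004, "yaw": 0},
    {"jaw": 0, "dx": 0, "dy": 0, "dz": 0.002, "yaw": 0},
    {"jaw": 0, "dx": 0, "dy": 0, "dz": 0, "yaw": 0},
  ],
)

```text
t: 35.38
tool_pos: [0.4623, -0.2477, 0.1273]
orientation: [-1.909, -2.494, 0.0]
force: [-4.4, -0.3, -1.0]
opening: 0.0114
gripper_force: 15.0
```

>>> carry_out(
  moves=[
    {"jaw": 0, "dx": 0, "dy": 0, "dz": 0.002, "yaw": 0},
    {"jaw": 0, "dx": 0, "dy": 0, "dz": 0.002, "yaw": 0},
    {"jaw": 0, "dx": 0, "dy": 0, "dz": 0, "yaw": 0},
  ],
)

```text
t: 35.75
tool_pos: [0.4623, -0.2478, 0.1235]
orientation: [-1.909, -2.494, 0.0]
force: [-6.4, 1.2, 0.6]
opening: 0.0113
gripper_force: 15.0
```

>>> carry_out(
  moves=[
    {"jaw": 0, "dx": 0, "dy": 0, "dz": 0.002, "yaw": 0},
    {"jaw": 0, "dx": 0, "dy": 0, "dz": 0.002, "yaw": 0},
    {"jaw": 0, "dx": 0, "dy": 0, "dz": 0, "yaw": 0},
  ],
)

```text
t: 36.12
tool_pos: [0.4624, -0.2478, 0.1201]
orientation: [-1.909, -2.494, 0.0]
force: [-6.5, 2.1, 4.5]
opening: 0.0117
gripper_force: 15.0
```

>>> carry_out(
  moves=[
    {"jaw": 0, "dx": 0, "dy": 0, "dz": 0.002, "yaw": 0},
    {"jaw": 0, "dx": 0, "dy": 0, "dz": 0, "yaw": 0},
  ],
)

```text
t: 36.38
tool_pos: [0.4625, -0.2478, 0.1184]
orientation: [-1.909, -2.494, 0.0]
force: [-7.6, 2.4, 6.7]
opening: 0.0117
gripper_force: 15.0
```

Contact is firm and the lid is shut. I'll release, rise, and move clear.

>>> carry_out(
  moves=[
    {"jaw": 0.036, "dx": 0, "dy": 0, "dz": 0, "yaw": 0},
    {"jaw": 0.036, "dx": 0, "dy": 0, "dz": 0, "yaw": 0},
    {"jaw": 0.036, "dx": 0, "dy": 0, "dz": -0.03, "yaw": 0},
    {"jaw": 0.036, "dx": 0, "dy": 0, "dz": -0.05, "yaw": 0},
    {"jaw": 0.036, "dx": 0, "dy": 0, "dz": -0.04, "yaw": 0},
    {"jaw": 0.036, "dx": 0, "dy": 0, "dz": 0, "yaw": 0},
    {"jaw": 0.036, "dx": 0, "dy": 0, "dz": 0, "yaw": 0},
  ],
)

```text
t: 37.25
tool_pos: [0.4629, -0.2479, 0.2372]
orientation: [1.91, 2.495, 0.0]
force: [-0.7, -0.1, -0.5]
opening: 0.0362
gripper_force: 0.0
```

```bash
python3 -c "
from h import *
plan([])
m=camera_model('wrist');w=read_camera('wrist');g=cv2.cvtColor(w,cv2.COLOR_RGB2HSV)
a=np.radians(15.2);u=np.array([-np.sin(a),np.cos(a)]);P=np.array([.463,-.2485])
for z in(.15,.17,.2):print(z,[proj('wrist',(*(P+k*u),z),m).round(1) for k in(-.045,0,.045)])
for v in(175,190,205):print(v,[x for x in range(225,300) if g[v,x,1]<60 and g[v,x,2]>120])
s=read_camera('scene');s0=np.load('scene0.npy');d=np.abs(s.astype(int)-s0).sum(2)
print('scene diff at box',d[205:310,120:230].mean(),(d[215:310,125:230]>90).sum())
"
```

```text
at [ 0.4629 -0.2479  0.2372] 15.1 t 37.25 F [-0.7 -0.1 -0.5] open 0.0362
0.15 [array([255.8, 251.4]), array([255.7, 202.4]), array([255.6, 148.6])]
0.17 [array([255.8, 262.3]), array([255.7, 210. ]), array([255.5, 152.2])]
0.2 [array([255.8, 282.1]), array([255.6, 223.9]), array([255.4, 158.7])]
175 [249, 250, 251, 252, 253, 254, 255, 256, 257, 258, 259, 260, 261, 262]
190 [250, 251, 252, 253, 254, 255, 256, 257, 258, 259, 260, 261, 262]
205 [250, 251, 252, 253, 254, 255, 256, 257, 258, 259, 260, 261, 262]
scene diff at box 20.776883116883116 305
```

```bash
python3 -c "
from plant import *
print(close_job())"
```

```text
the job is handed in; nothing more can be done
None
```

I handed the job in at about 37 s: latch clear, bottle upright in the bay and lid eased shut, after the bottle fell back onto its side once in the tray and I stood it up again; the judge's verdict wasn't shown.

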